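# Stack capacitors in the burn-in carrier and gauge the stack

### The job

Lay all the white capacitors that are there on their sides in the grooved carrier as a pyramid: fill the three grooves of the bottom row first, saddle the next ones in the gaps of the row below and, if there is a sixth, it goes on top, with all their ends in line. When the whole stack is built, stand the bridge gauge over it, legs on the carrier plate and its foot resting on a topmost capacitor, and let go of it for a second so that it reads the height by itself; then put it back upright in the middle of its yellow pad. The stack must stay intact, and the other things on the bench stay where they are.

Things in the scene. Friction and masses are not known exactly. Their poses are not given: they have to be found in the camera images.
- carrier: The burn-in carrier: an aluminium plate 150 (x) x 170 (y) x 10 mm high, fixed to the bench, with four black ridges along its x axis (56 long, 16 wide, 5 mm high, centred on the plate's x, at y = -69, -23, 23, 69 mm) that form three grooves 46 mm apart. Origin at the centre of its underside, z up; capacitors lie with their axes along its x. Plate top at z = 10 mm; both its 47 mm wide strips beyond the ridge ends (|x| from 28 to 75 mm) are bare.
- low_left (a point): Point on the carrier: where the centre of a capacitor comes to lie in the bottom left groove (46 mm along the carrier's y, 32.0 mm above the bench).
- low_mid (a point): Point on the carrier: where the centre of a capacitor comes to lie in the bottom middle groove (0 mm along the carrier's y, 32.0 mm above the bench).
- low_right (a point): Point on the carrier: where the centre of a capacitor comes to lie in the bottom right groove (-46 mm along the carrier's y, 32.0 mm above the bench).
- mid_left (a point): Point on the carrier: where the centre of a capacitor comes to lie in the second layer, gap between the left and middle bottom capacitors (23 mm along the carrier's y, 69.5 mm above the bench).
- mid_right (a point): Point on the carrier: where the centre of a capacitor comes to lie in the second layer, gap between the middle and right bottom capacitors (-23 mm along the carrier's y, 69.5 mm above the bench).
- top (a point): Point on the carrier: where the centre of a capacitor comes to lie in the third layer, gap between the two second-layer capacitors (0 mm along the carrier's y, 107.0 mm above the bench).
- cap1: A white cylindrical film capacitor with a red band round its middle, 44 mm diameter, 62 mm long, 0.12 kg, flat ends (grip it end to end, closing along its axis). Origin at its centre, x along its axis; it lies on its side at the start; pushed, it rolls some way before it stops. None if absent: 4 to 6 of the six are there.
- cap2: A white cylindrical film capacitor with a red band round its middle, 44 mm diameter, 62 mm long, 0.12 kg, flat ends (grip it end to end, closing along its axis). Origin at its centre, x along its axis; it lies on its side at the start; pushed, it rolls some way before it stops. None if absent: 4 to 6 of the six are there.
- cap3: A white cylindrical film capacitor with a red band round its middle, 44 mm diameter, 62 mm long, 0.12 kg, flat ends (grip it end to end, closing along its axis). Origin at its centre, x along its axis; it lies on its side at the start; pushed, it rolls some way before it stops. None if absent: 4 to 6 of the six are there.
- cap4: A white cylindrical film capacitor with a red band round its middle, 44 mm diameter, 62 mm long, 0.12 kg, flat ends (grip it end to end, closing along its axis). Origin at its centre, x along its axis; it lies on its side at the start; pushed, it rolls some way before it stops. None if absent: 4 to 6 of the six are there.
- cap5: A white cylindrical film capacitor with a red band round its middle, 44 mm diameter, 62 mm long, 0.12 kg, flat ends (grip it end to end, closing along its axis). Origin at its centre, x along its axis; it lies on its side at the start; pushed, it rolls some way before it stops. None if absent: 4 to 6 of the six are there.
- cap6: A white cylindrical film capacitor with a red band round its middle, 44 mm diameter, 62 mm long, 0.12 kg, flat ends (grip it end to end, closing along its axis). Origin at its centre, x along its axis; it lies on its side at the start; pushed, it rolls some way before it stops. None if absent: 4 to 6 of the six are there.
- strips: Three low black rubber strips fixed on the mat that keep the capacitors from rolling away, each along x, 10 mm wide and 10 mm high: at y = 0.42 m (x 0.36 to 0.70), y = -0.27 m (x 0.39 to 0.515) and y = -0.335 m (x 0.58 to 0.70) of the bench, measured from the robot base; they never move.
- gauge: Loose bridge height gauge, 0.43 kg: a steel portal with two legs, 116 (x) x 40 (y) x 144 mm high, with an orange handle block on top, 50 (x) x 30 (y) mm, from 144 to 190 mm. The legs are 10 mm thick in x, 40 wide, their inner faces 96 mm apart (x = -48 and 48 mm), clear below the crossbar up to 134 mm. Origin at the middle between the undersides of the legs, z up, x along the crossbar, so the legs straddle the length of a capacitor.
- gauge_grip (a point): Point to grip the gauge's orange handle: its centre, 170 mm above the leg undersides; the handle is 30 mm wide along the gauge's y.
- gauge_foot (a joint): Reading of the gauge: how far its red sprung foot plate (40 x 34 mm, in the middle of the portal, its underside 73.5 mm above the leg undersides when free) has been pushed up, m, 0 free to 0.052. It sinks by itself and takes under 1.5 N to push up. With the legs on the carrier plate it reads about 0.008 on a second-layer capacitor and about 0.045 on the third-layer one.
- pad_top (a point): Centre of the top of the yellow parking pad, 150 (x) x 80 (y) x 6 mm, fixed to the bench, where the gauge stands at the start; its x is along the pad's length.
- circuit_board: Bystander: green circuit board, 110 x 150 x 6 mm, brass connectors 12 mm tall on it; origin at its underside. Leave it alone.
- multimeter: Bystander: yellow multimeter, 160 x 80 x 36 mm, lying flat; origin at its underside. Leave it alone.
- screwdriver: Bystander: screwdriver, 180 mm long, lying along its x; origin at its underside. Leave it alone.
- tape_reel: Bystander: orange tape reel, 90 mm across, 24 mm high; origin at its underside. Leave it alone.
- flux_bottle: Bystander: flux bottle, 48 mm across, 100 mm high; origin at its underside. Leave it alone.
- parts_bin: Bystander: open red parts bin, 110 x 150 x 50 mm; origin at its underside. Leave it alone.
Things that resemble listed ones, but are neither listed nor needed, are in the scene too. Leave any pink look-alike of the cap6 alone. What is shaped like the cap2 but black is not meant.

How it is judged:
On the way, in this order (a step that is already met when the one before it is completed fails the run):
1. the three grooves of the bottom row each hold a capacitor (distance between any of cap1, cap2, cap3, cap4, cap5, cap6 and low_left below 0.013 m and distance between any of cap1, cap2, cap3, cap4, cap5, cap6 and low_mid below 0.013 m and distance between any of cap1, cap2, cap3, cap4, cap5, cap6 and low_right below 0.013 m), for 0.2 s.
2. every capacitor present rests in the pyramid, let go (all of step 1 and (distance between cap1 and low_left below 0.013 m or distance between cap1 and low_mid below 0.013 m or distance between cap1 and low_right below 0.013 m or distance between cap1 and mid_left below 0.013 m or distance between cap1 and mid_right below 0.013 m or distance between cap1 and top below 0.013 m) and (distance between cap2 and low_left below 0.013 m or distance between cap2 and low_mid below 0.013 m or distance between cap2 and low_right below 0.013 m or distance between cap2 and mid_left below 0.013 m or distance between cap2 and mid_right below 0.013 m or distance between cap2 and top below 0.013 m) and (distance between cap3 and low_left below 0.013 m or distance between cap3 and low_mid below 0.013 m or distance between cap3 and low_right below 0.013 m or distance between cap3 and mid_left below 0.013 m or distance between cap3 and mid_right below 0.013 m or distance between cap3 and top below 0.013 m) and (distance between cap4 and low_left below 0.013 m or distance between cap4 and low_mid below 0.013 m or distance between cap4 and low_right below 0.013 m or distance between cap4 and mid_left below 0.013 m or distance between cap4 and mid_right below 0.013 m or distance between cap4 and top below 0.013 m) and (distance between cap5 and low_left below 0.013 m or distance between cap5 and low_mid below 0.013 m or distance between cap5 and low_right below 0.013 m or distance between cap5 and mid_left below 0.013 m or distance between cap5 and mid_right below 0.013 m or distance between cap5 and top below 0.013 m) and (distance between cap6 and low_left below 0.013 m or distance between cap6 and low_mid below 0.013 m or distance between cap6 and low_right below 0.013 m or distance between cap6 and mid_left below 0.013 m or distance between cap6 and mid_right below 0.013 m or distance between cap6 and top below 0.013 m) and angle between the x axis of each of cap1, cap2, cap3, cap4, cap5, cap6 and the x axis of carrier, either way round below 0.2 rad and linear speed of each of cap1, cap2, cap3, cap4, cap5, cap6 below 0.03 m/s and contact force between the fingers and cap1 below 0.1 N and contact force between the fingers and cap2 below 0.1 N and contact force between the fingers and cap3 below 0.1 N and contact force between the fingers and cap4 below 0.1 N and contact force between the fingers and cap5 below 0.1 N and contact force between the fingers and cap6 below 0.1 N), for 0.3 s.
3. the gauge stands by itself on the carrier plate with its foot pushed up by a topmost capacitor (angle between gauge's own z axis and vertical below 0.05 rad and height (world z) of gauge between 0.0085 and 0.0135 m and horizontal distance between gauge and carrier below 0.06 m and value of joint gauge_foot above 0.004 m and contact force between the fingers and gauge below 0.1 N and (height (world z) of each of cap1, cap2, cap3, cap4, cap5, cap6 below 0.09 m or value of joint gauge_foot above 0.035 m)), for 0.4 s.
At the end, for the whole second after the job is handed in: Every capacitor present lies within 13 mm of its place in the pyramid and within 0.2 rad of the carrier's x axis, the three grooves filled, all at rest; the gauge stands upright, released, within 30 mm of the middle of its pad (all of step 1 and (distance between cap1 and low_left below 0.013 m or distance between cap1 and low_mid below 0.013 m or distance between cap1 and low_right below 0.013 m or distance between cap1 and mid_left below 0.013 m or distance between cap1 and mid_right below 0.013 m or distance between cap1 and top below 0.013 m) and (distance between cap2 and low_left below 0.013 m or distance between cap2 and low_mid below 0.013 m or distance between cap2 and low_right below 0.013 m or distance between cap2 and mid_left below 0.013 m or distance between cap2 and mid_right below 0.013 m or distance between cap2 and top below 0.013 m) and (distance between cap3 and low_left below 0.013 m or distance between cap3 and low_mid below 0.013 m or distance between cap3 and low_right below 0.013 m or distance between cap3 and mid_left below 0.013 m or distance between cap3 and mid_right below 0.013 m or distance between cap3 and top below 0.013 m) and (distance between cap4 and low_left below 0.013 m or distance between cap4 and low_mid below 0.013 m or distance between cap4 and low_right below 0.013 m or distance between cap4 and mid_left below 0.013 m or distance between cap4 and mid_right below 0.013 m or distance between cap4 and top below 0.013 m) and (distance between cap5 and low_left below 0.013 m or distance between cap5 and low_mid below 0.013 m or distance between cap5 and low_right below 0.013 m or distance between cap5 and mid_left below 0.013 m or distance between cap5 and mid_right below 0.013 m or distance between cap5 and top below 0.013 m) and (distance between cap6 and low_left below 0.013 m or distance between cap6 and low_mid below 0.013 m or distance between cap6 and low_right below 0.013 m or distance between cap6 and mid_left below 0.013 m or distance between cap6 and mid_right below 0.013 m or distance between cap6 and top below 0.013 m) and angle between the x axis of each of cap1, cap2, cap3, cap4, cap5, cap6 and the x axis of carrier, either way round below 0.2 rad and linear speed of each of cap1, cap2, cap3, cap4, cap5, cap6 below 0.03 m/s and horizontal distance between gauge and pad_top below 0.03 m and height (world z) of gauge below 0.012 m and angle between gauge's own z axis and vertical below 0.08 rad and linear speed of gauge below 0.02 m/s); the robot touches nothing.
It fails at once if a bystander is moved more than 3 cm (distance of any of circuit_board, multimeter, screwdriver, tape_reel, flux_bottle, parts_bin from where it was at the start of the episode above 0.03 m).
It fails at once if the gauge is tipped over (angle between gauge's own z axis and vertical above 0.8 rad).
Of cap1, cap2, cap3, cap4, cap5, cap6 only 4 to 6 are there at a start; the rules pass over those that are not, and their reading is None.
At some moment in a run one of cap1, cap2, cap3, cap4, cap5, cap6 may be knocked a few centimetres aside while the robot is not near it.
It also fails if it takes over 210 s, if anything falls off the work surface, if the arm or the gripper's body presses on something with over 40 N, if the wrist force passes 120 N, or if a joint passes its speed limit or range.

### The arm

A 6-joint arm with a two-finger parallel gripper is mounted at the origin on the work surface. World frame = base frame: x ahead of the robot, y to its left, z up, the work surface at z = 0. Lengths are in m, angles in rad, forces in N, time in s.
With the tool pointing down it reaches from about 0.35 to 0.85 m from the base axis. Payload 8.1 kg.
Tool frame: the origin (TCP) lies on the centre line of the jaws, within the pads' length; the fingertips stand 14 mm ahead of it and the grasp point (between the pads) lies 5 mm behind it; z points along the fingers, y is the line along which they close (so a half turn about z gives the same grasp; the last joint's range is limited). The gripper opens to 85 mm and grips with 20 to 120 N. Pads are 22 mm wide; open, the fingers measure 114 mm over their backs; the gripper's body (76 mm by 85 mm) begins 54 mm behind the grasp point. The pads swing forward as they close: fully open they stand 13 mm farther back than shut.
Start: joints at [-1.361, 0.13, 1.488, -0, 1.523, -0.085], TCP at [0.174, -0.574, 0.215] pointing down, gripper open.
Joint ranges: [-2.96, 2.96], [-0.89, 2.26], [0.02, 2.5], [-1.34, 4.48], [0, 2.73], [-2.66, 2.66]. Speed limits (rad/s): [2.39, 2.39, 2.79, 3.14, 3.14, 3.14].

### API

Orientations are given as a unit quaternion [w, x, y, z].
In Python, from rig import manip, viewer, nets gives the robot as it stands.
- The arm moves only by the tool step_arm, never from a script. Its argument "increments" is a list of rows, each a list of 5 numbers: the shift along the world's x, y, z in m, then the turn about the world's z in rad, then the closure, from 0 (fully open) to 1 (shut). In form: [[dx, dy, dz, yaw, jaw], ...]. A call has 1 to 12 rows; each row is the pose to reach, as a shift and turn from the pose commanded when the call began; what a row does not reach only later rows make up. A row lasts 1/12 s, in which the tool goes at most 41.7 mm and 7.16 degrees, less where a joint would pass 70% of its speed; a pose out of reach is approached as far as the arm can. A call with a gripper value outside its range is refused whole. The fingers move at their own pace and stop on an object; "newtons" is the grip in N (left out, the last holds). Time passes only in rows, so rows that repeat a pose let the fingers close. It gives the time, the measured TCP pose, the force, the opening and the grip force at its end, in the units of the state.
- manip.sense(): the state, without advancing time (a new reading comes with each control period).
- viewer.read_camera(name): name is "scene" or "top" or "wrist"; returns a dict with "img" (400x640x3 uint8, blue, green, red), "range_z" (400x640 float32, m along the optical axis (not along the pixel's ray), 0 where there is no reading), "vertical_fov" (degrees; the focal length in pixels is half the picture's height over the tangent of half this angle, whatever the lens; pixels are square), "cx", "cy" (the principal point, pixels), "eye" and "rotation" of the camera in the world. Camera axes: x right, y down, z forward; pixel columns grow to the right and rows downward; lengths in m; the calibration is good to about 2 mm. A picture is of the moment at which its call begins.
- manip.job_done(): hands the job in; it is judged then, once.
Trained networks look in a picture, given as the dict that the camera call returned (one of the last four; its "shot" number tells which), for a name from the list of things; names that differ only in an ending like _2 or _b are one class to them, and where a whole thing is asked for, a point or a joint stands for the part that bears it (a point fixed in the world has none). Each returns a list of dicts, best first, with "conf" (0 to 1); they miss things now and then, are a little off and sometimes report something else, mostly with a low value. They report only what shows in the picture. A call takes as long as a camera call. They do not tell look-alikes from the thing itself.
- nets.regions_of(label, picture): "mask" (400x640 bool, what is visible of it) and "point" ([row, column] in pixels, amid what is visible of it).
- nets.spot_point(label, picture): "point" ([row, column] in pixels: a listed point, or the origin of a listed thing).
The state is a dict: "time": time; "joint_pos": joint angles; "joint_vel": joint speeds; "effort": joint torques, N m; "tcp_pos": TCP position; "tcp_rot": TCP orientation; "wrist_force": force on the tool from outside, world axes, zero at the start; "wrist_torque": the same for the moment, N m; "grip_width": finger opening in m; "finger_force": force on a finger pad.
Only numpy, scipy, OpenCV 4.12 (cv2) and the standard library are available. Lean on these libraries where they do the work, as an engineer would, in place of code of your own. Each camera call takes 0.05 s, during which the arm holds its last target. There are 200 camera calls.

## Working session

There is one attempt and no reset: what is moved stays moved. The work goes in short steps, Python scripts to look and compute and a tool call to move; the robot and the scene stay as the last step left them, time stands still between calls to the robot, and variables do not carry over. Pictures are saved under pics/ and viewed, at most 14 in all, crops included, and the job is handed in when it is done.

Besides the shell and the picture viewer there is one more tool, called after "Call:" by a JSON object that holds its "method" and its "body", one argument or row to a line. step_arm: Moves the arm, as the interface text tells. Its arguments: {"type":"object","properties":{"increments":{"type":"array","items":{"type":"array","items":{"type":"number"}}},"newtons":{"type":"number"}},"required":["increments"]}

```bash
mkdir -p pics; cat > h.py <<'E'
import numpy as np, cv2
from rig import manip, viewer, nets
def geom(p):
    H=p["img"].shape[0]; f=H/2/np.tan(np.radians(p["vertical_fov"])/2); return f
def cloud(p):
    f=geom(p); z=p["range_z"]; v,u=np.mgrid[0:z.shape[0],0:z.shape[1]]
    c=np.stack([(u-p["cx"])/f*z,(v-p["cy"])/f*z,z],-1)
    w=c@np.array(p["rotation"]).T+np.array(p["eye"]); w[z<=0]=np.nan; return w
def shot(n,name=None):
    p=viewer.read_camera(n)
    if name: cv2.imwrite("pics/"+name,p["img"])
    return p
def caps(p):
    w=cloud(p); out=[]
    for r in nets.regions_of("cap1",p):
        m=r["mask"]; q=w[m]; b=p["img"][m]; q2=q[~np.isnan(q[:,0])]
        if len(q2)<20: continue
        q3=q2[q2[:,2]>np.percentile(q2[:,2],90)-.012]
        (cx,cy),(a,bb),ang=cv2.minAreaRect((q3[:,:2]*1000).astype(np.float32))
        out.append((round(r["conf"],2),r["point"],np.round([cx,cy,a,bb,ang],1),round(float(np.percentile(q2[:,2],95)),3),np.median(b,0)))
    return out
E
python3 - <<'E'
from h import *
for n in("scene","top"):
    p=shot(n,n+"0.png"); w=cloud(p)
    print(n,np.round(p["eye"],3),p["vertical_fov"]); 
    for c in caps(p): print(*c)
    for l in ["carrier","gauge","gauge_grip","pad_top","low_left","low_mid","low_right","circuit_board","multimeter","screwdriver","tape_reel","flux_bottle","parts_bin"]:
        for r in nets.spot_point(l,p)[:2]:
            i,j=np.round(r["point"]).astype(int); print(l,round(r["conf"],2),i,j,np.round(w[min(i,399),min(j,639)],3))
print(manip.sense())
E
```

```text
Traceback (most recent call last):
  File "h.py", line 8, in cloud
    w=c@np.array(p["rotation"]).T+np.array(p["eye"]); w[z<=0]=np.nan; return w
      ~^~~~~~~~~~~~~~~~~~~~~~~~~~
ValueError: matmul: Input operand 1 has a mismatch in its core dimension 0, with gufunc signature (n?,k),(k,m?)->(n?,m?) (size 4 is different from 3)
```

View pics/scene0.png

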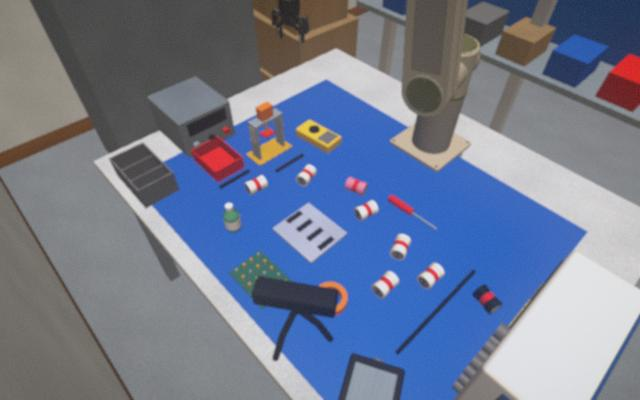

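The scene picture shows six white capacitors (257,184), (306,175), (367,210), (400,246), (385,284) and (431,275). The pink look-alike is at (355,185) and the black one at (487,298). The gauge is on its pad at (268,140) and the carrier at (310,232). The rotation comes as a quaternion, so I'll fix that.

```bash
sed -i 's/np.array(p\["rotation"\]).T/R(p).T/; s/^def geom/from scipy.spatial.transform import Rotation\ndef R(p): return Rotation.from_quat(np.roll(p["rotation"],-1)).as_matrix()\ndef geom/' h.py
python3 - <<'E'
from h import *
for n in("scene","top"):
    p=shot(n,n+"0.png"); w=cloud(p)
    print(n,np.round(p["eye"],3),p["vertical_fov"]); 
    for c in caps(p): print(*c)
    for l in ["carrier","gauge","gauge_grip","pad_top","low_left","low_mid","low_right","circuit_board","multimeter","screwdriver","tape_reel","flux_bottle","parts_bin"]:
        for r in nets.spot_point(l,p)[:2]:
            i,j=np.round(r["point"]).astype(int); print(l,round(r["conf"],2),i,j,np.round(w[min(i,399),min(j,639)],3))
print(manip.sense())
E
```

```text
scene [1.099 0.566 0.979] 52.43451690722635
0.94 [299.3, 484.7] [426.7 490.2  63.1  37.1  75.2] 0.047 [74. 55. 55.]
0.87 [285.6, 381.0] [588.  281.4  62.8  36.7   1.7] 0.047 [179. 175. 215.]
0.84 [173.8, 305.8] [ 466.  -169.6   63.4   35.8   16.2] 0.047 [162.5 165.  205.5]
0.79 [211.2, 366.8] [432.8  69.3  38.4  64.8  83. ] 0.047 [174. 156. 196.]
0.67 [187.3, 254.7] [ 615.8 -247.    38.7   64.2   81.3] 0.047 [179. 170. 205.]
0.66 [247.0, 401.0] [461.9 230.   66.5  38.8  24. ] 0.047 [168. 159. 204.]
0.59 [274.5, 428.7] [476.7 347.6  39.2  63.9  88.7] 0.047 [173. 154. 199.]
0.51 [184.0, 353.1] [382.5 -23.6  33.   64.6  21.8] 0.048 [138.  109.  203.5]
carrier 0.67 227 233 [ 0.773 -0.15   0.029]
carrier 0.65 230 306 [ 0.612 -0.007  0.01 ]
gauge 0.65 151 268 [ 0.472 -0.369  0.007]
gauge 0.38 188 256 [ 0.624 -0.236  0.025]
gauge_grip 0.94 109 264 [ 0.474 -0.36   0.194]
gauge_grip 0.17 218 310 [ 0.573 -0.032  0.012]
pad_top 0.65 148 267 [ 0.464 -0.385  0.006]
low_left 0.63 107 266 [ 0.466 -0.36   0.198]
low_left 0.62 236 318 [0.602 0.035 0.012]
low_mid 0.73 213 306 [ 0.57  -0.054  0.014]
lo
[... 2139 characters left out ...]
.55, 'joint_pos': array([-1.36139165e+00,  1.30408434e-01,  1.48818014e+00, -1.48954498e-05,
        1.52300550e+00, -8.53961100e-02]), 'joint_vel': array([ 0.00057818, -0.00105761, -0.00146794,  0.00070046,  0.00044528,
       -0.00088593]), 'effort': array([-2.84709868e-04, -5.69304979e+01, -5.00856149e+01, -3.73815092e-04,
        1.34463975e-03,  5.35731510e-05]), 'tcp_pos': array([ 0.17434982, -0.57412045,  0.2146981 ]), 'tcp_rot': array([-2.46984438e-07,  9.89156164e-01,  1.46867569e-01, -7.46887795e-06]), 'wrist_force': array([-0.02618885,  0.08863315, -0.39311531]), 'wrist_torque': array([-0.00690277,  0.03010589, -0.01153429]), 'finger_force': 0.0, 'grip_width': 0.08552854986129087}
```

View pics/top0.png

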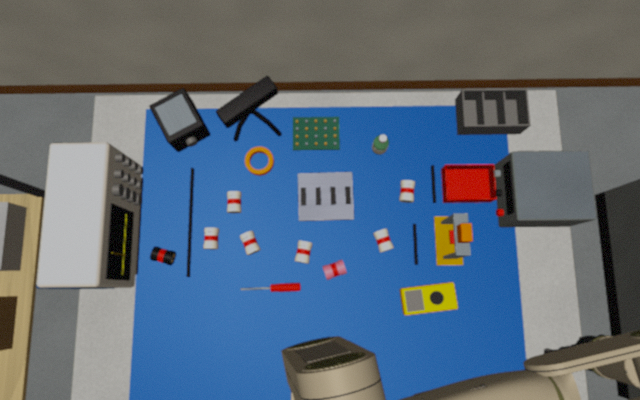

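The top picture confirms the six white capacitors, with the pink one at (336,269), the black one at (162,255), the carrier at (326,196) and the gauge at (458,235). Next I need the yaw of the carrier, the pad and the gauge handle.

```bash
cat >> h.py <<'E'
def rect(q):
    (cx,cy),(a,b),g=cv2.minAreaRect((q[:,:2]*1000).astype(np.float32)); return np.round([cx,cy,a,b,g],1)
def plane(p,m,z):
    "mask pixels projected to world plane height z"
    f=geom(p); v,u=np.nonzero(m); d=np.stack([(u-p["cx"])/f,(v-p["cy"])/f,np.ones(len(u))],-1)@R(p).T
    e=np.array(p["eye"]); return e+d*((z-e[2])/d[:,2])[:,None]
def blobs(p,m,z,box,amin=15):
    n,l,s,c=cv2.connectedComponentsWithStats(m.astype(np.uint8)); o=[]
    for i in range(1,n):
        if s[i,4]<amin: continue
        q=plane(p,l==i,z); k=q.mean(0)
        if box[0]<k[0]<box[1] and box[2]<k[1]<box[3]: o.append((np.round(k[:2]*1000,1),rect(q),s[i,4]))
    return o
E
python3 - <<'E'
from h import *
for n in("top","scene"):
    p=shot(n); i=p["img"].astype(int); b,g,r=i[...,0],i[...,1],i[...,2]
    print(n,"ridges",*blobs(p,(i.max(-1)<75),.015,(.5,.7,-.12,.12)),sep="\n ")
    print("plate",*blobs(p,(r>100)&(abs(b-r)<45)|((i.max(-1)<75)),.010,(.5,.7,-.12,.12),300),sep="\n ")
    print("pad",*blobs(p,(r>150)&(b<90)&(g>120),.006,(.38,.58,-.5,-.25),50),sep="\n ")
    print("handle",*blobs(p,(r>150)&(b<110)&(g<130)&(g>70),.196,(.38,.58,-.5,-.2),30),sep="\n ")
    w=cloud(p); q=w[(w[...,2]>.18)&(w[...,2]<.21)&(abs(w[...,0]-.465)<.1)&(abs(w[...,1]+.365)<.06)]; print("handle top",rect(q),np.median(q,0))
    q=w[(w[...,2]>.138)&(w[...,2]<.17)&(abs(w[...,0]-.465)<.1)&(abs(w[...,1]+.365)<.06)]; print("bar",rect(q))
E
python3 -c "
import cv2;i=cv2.imread('pics/top0.png');cv2.imwrite('pics/c.png',cv2.resize(i[150:280,290:490],None,fx=4,fy=4))"
```

```text
top
 ridges
 (array([606.7, -67.1]), array([607. , -66.9,   9.3,  47.3,  88.8]), np.int32(50))
 (array([602.9,  70.6]), array([602.4,  70.6,   6.2,  47.3,  89.7]), np.int32(47))
 (array([604. ,  24.4]), array([605. ,  24.3,   6.2,  47.3,  89.4]), np.int32(46))
 (array([605.6, -21.4]), array([604.5, -20.5,   9.3,  47.3,  89.1]), np.int32(49))
plate
 (array([603.9,   1.6]), array([604.5,   1.8, 150.6, 169.7,   1. ]), np.int32(2490))
pad
 (array([ 453.4, -358.1]), array([ 4.625e+02, -3.712e+02,  1.449e+02,  7.660e+01,  2.000e-01]), np.int32(684))
handle
 (array([ 465.3, -369.4]), array([ 4.656e+02, -3.694e+02,  4.590e+01,  2.950e+01,  4.000e-01]), np.int32(201))
 (array([ 456.7, -325.4]), array([ 458.1, -326.8,   12.7,   50.7,   89.5]), np.int32(38))
handle top [ 465.4 -370.9   31.5   49.6   89.8] [ 0.46424194 -0.36895096  0.19528815]
bar [ 466.  -371.4  116.4   41.1    0.5]
scene
 ridges
plate
 (array([610.1,   6.3]), array([607. ,   2.6, 149.5, 170. ,   1.2]), np.int32(2001))
pad
 (array([ 467.5, -368. ]), array([ 465.2, -372.3,  142.2,   73. ,    0.7]), np.int32(413))
handle
 (array([ 477.9, -353.9]), array([ 480.8, -342.1,   57. ,   47. ,   65.3]), np.int32(63))
handle top [ 467.4 -371.1   33.9   51.2   86.2] [ 0.47069036 -0.36435806  0.19626795]
bar [ 467.6 -372.4   44.9  119.8   88.6]
```

Call:
{"method": "step_arm", "body": {
  "increments": [
    [0,0,0.04,0.12,0],
    [0,0,0.08,0.24,0],
    [0,0,0.12,0.36,0],
    [0.02,0.02,0.14,0.48,0],
    [0.06,0.06,0.14,0.6,0],
    [0.1,0.1,0.14,0.72,0],
    [0.13,0.11,0.14,0.84,0],
    [0.16,0.13,0.14,0.96,0],
    [0.19,0.14,0.14,1.08,0],
    [0.22,0.16,0.14,1.14,0],
    [0.25,0.18,0.14,1.14,0],
    [0.28,0.2,0.14,1.14,0]
  ]
}}

```text
time: 2.65
tcp_pos: [0.4559, -0.3727, 0.3548]
tcp_rot: [0.0, 0.753, 0.658, 0.0]
wrist_force: [-0.1, -0.0, 0.3]
grip_width: 0.0852
finger_force: 0.0
```

View pics/c.png

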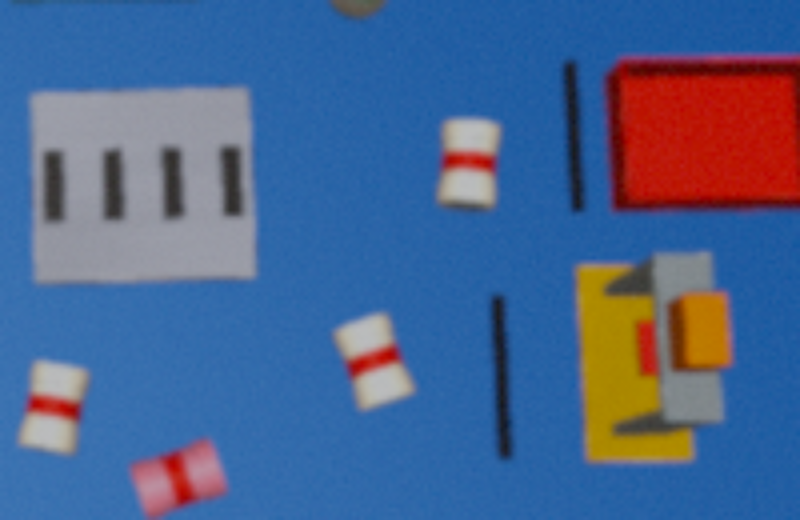

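The crop shows the carrier at about (140,185) turned slightly left. The capacitor right of it is at (468,162), tilted about 8°, and the gauge is aligned on its pad at (640,360). Plan: carrier at (0.606, 0.002) with yaw +0.02, pad at (0.464, -0.3715). I'll move above the first capacitor and check with the wrist camera.

Call:
{"method": "step_arm", "body": {
  "increments": [
    [0.03,0.023,0,0,0],
    [0.06,0.046,0,0,0],
    [0.09,0.07,0,0,0],
    [0.12,0.093,-0.03,0,0],
    [0.15,0.116,-0.07,0,0],
    [0.159,0.125,-0.11,0,0],
    [0.159,0.125,-0.15,0,0],
    [0.159,0.125,-0.19,0,0],
    [0.159,0.125,-0.225,0,0],
    [0.159,0.125,-0.235,0,0],
    [0.159,0.125,-0.235,0,0],
    [0.159,0.125,-0.235,0,0]
  ]
}}

```text
time: 3.65
tcp_pos: [0.6125, -0.2487, 0.1186]
tcp_rot: [-0.001, 0.753, 0.657, -0.001]
wrist_force: [0.1, 0.3, -0.0]
grip_width: 0.0859
finger_force: 0.0
```

```bash
cat >> h.py <<'E'
def jaw(s):
    q=s["tcp_rot"]; y=Rotation.from_quat(np.roll(q,-1)).as_matrix()[:,1]; return (np.arctan2(y[1],y[0])+np.pi/2)%np.pi-np.pi/2
def st():
    s=manip.sense(); print("t",round(s["time"],2),"tcp",np.round(s["tcp_pos"],4),"jaw",round(jaw(s),3),"w",round(s["grip_width"],4),"ff",s["finger_force"],"q",np.round(s["joint_pos"],2)); return s
def look(ns=("top","scene","wrist")):
    for n in ns:
        p=shot(n)
        print(n)
        for c in caps(p):
            a,b,g=c[2][2:]; ang=g if a>b else g+90; ang=(ang+90)%180-90
            print(" ",c[0],"px",np.round(c[1]),"xy",c[2][:2],"LW",max(a,b),min(a,b),"ang",round(np.radians(ang),3),"z",c[3],"bgr",c[4])
E
python3 - <<'E'
from h import *
st(); look(("wrist","top")); shot("wrist","w1.png")
E
```

```text
t 3.65 tcp [ 0.6125 -0.2487  0.1186] jaw -0.136 w 0.0859 ff 0.0 q [-0.46  0.35  1.4   0.    1.39 -0.33]
wrist
  0.71 px [190. 319.] xy [ 612.8 -248.5] LW 62.1 39.8 ang -0.103 z 0.043 bgr [243. 250. 252.]
  0.57 px [127. 130.] xy [ 462.9 -171.3] LW 63.9 40.5 ang 0.3 z 0.043 bgr [209. 213. 247.]
  0.32 px [  3. 207.] xy [546.  -84.6] LW 29.0 3.1 ang -0.075 z 0.009 bgr [153.  141.  144.5]
top
  0.86 px [250. 304.] xy [431.5  69.3] LW 61.7 38.7 ang -0.227 z 0.047 bgr [154.5 163.5 178. ]
  0.71 px [270. 334.] xy [378.6 -23.3] LW 61.1 40.0 ang -1.269 z 0.047 bgr [118.5  95.5 178. ]
  0.65 px [235. 210.] xy [475.9 346.3] LW 62.3 33.5 ang -0.024 z 0.048 bgr [149.  153.5 177. ]
  0.65 px [194. 404.] xy [ 613.5 -246.9] LW 59.7 30.8 ang -0.159 z 0.047 bgr [148. 157. 178.]
  0.65 px [254. 163.] xy [425.5 490.4] LW 62.4 39.8 ang 1.279 z 0.046 bgr [27.  28.5 42. ]
  0.62 px [240. 253.] xy [461.4 230. ] LW 62.8 39.8 ang 0.391 z 0.046 bgr [152. 150. 173.]
  0.62 px [203. 233.] xy [586.4 278.6] LW 61.5 39.7 ang 0.03 z 0.046 bgr [144.5 144.5 174. ]
```

View pics/w1.png

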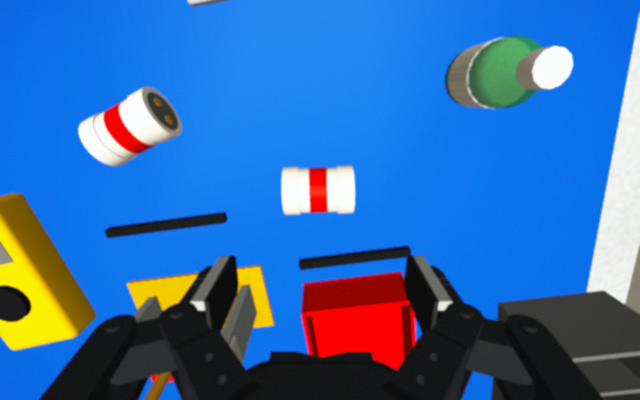

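The wrist picture shows the capacitor centred between the fingers at (318,190), and its measured position agrees with the top view to 1 mm. I'll descend and grip.

Call:
{"method": "step_arm", "body": {
  "increments": [
    [0,0,-0.035,0,0],
    [0,0,-0.065,0,0],
    [0,0,-0.085,0,0],
    [0,0,-0.095,0,0],
    [0,0,-0.097,0,0],
    [0,0,-0.097,0,1],
    [0,0,-0.097,0,1],
    [0,0,-0.097,0,1],
    [0,0,-0.097,0,1],
    [0,0,-0.097,0,1],
    [0,0,-0.097,0,1],
    [0,0,-0.097,0,1]
  ],
  "newtons": 30
}}

```text
time: 4.9
tcp_pos: [0.6174, -0.2507, 0.0273]
tcp_rot: [0.004, 0.754, 0.657, 0.002]
wrist_force: [3.8, -1.0, 6.4]
grip_width: 0.0008
finger_force: 3.2
```

The fingers shut fully, so the grip missed. I'll look before going on.

```bash
python3 - <<'E'
from h import *
st(); look(("wrist","scene")); p=shot("wrist","w2.png")
E
```

```text
t 4.9 tcp [ 0.6174 -0.2507  0.0273] jaw -0.136 w 0.0008 ff 3.2402488589286804 q [-0.46  0.45  1.46  0.    1.22 -0.33]
wrist
  0.63 px [230. 284.] xy [ 601.7 -247.3] LW 61.9 40.1 ang -0.11 z 0.043 bgr [253. 254. 255.]
  0.58 px [135.  38.] xy [ 466.5 -170.6] LW 58.5 41.0 ang 0.307 z 0.043 bgr [146. 163. 176.]
scene
  0.87 px [211. 365.] xy [433.   70.5] LW 65.0 39.4 ang -0.215 z 0.047 bgr [171.5 163.  204.5]
  0.85 px [246. 400.] xy [461.7 229.4] LW 66.6 37.9 ang 0.41 z 0.047 bgr [171. 154. 194.]
  0.76 px [277. 427.] xy [476.4 347.7] LW 65.5 40.1 ang -0.028 z 0.047 bgr [173. 164. 204.]
  0.74 px [176. 304.] xy [ 466.8 -171.2] LW 62.5 35.1 ang 0.321 z 0.047 bgr [164. 161. 197.]
  0.62 px [186. 258.] xy [ 605.8 -244.3] LW 61.4 32.2 ang -0.098 z 0.047 bgr [171. 173. 210.]
  0.61 px [298. 485.] xy [426.8 490.7] LW 62.4 39.1 ang 1.3 z 0.047 bgr [75. 55. 54.]
  0.57 px [186. 352.] xy [384.  -20.5] LW 60.2 31.3 ang -1.33 z 0.048 bgr [136.5 109.5 212. ]
  0.56 px [283. 381.] xy [587.5 281.4] LW 63.5 37.1 ang 0.042 z 0.047 bgr [177.  171.5 214.5]
```

View pics/w2.png

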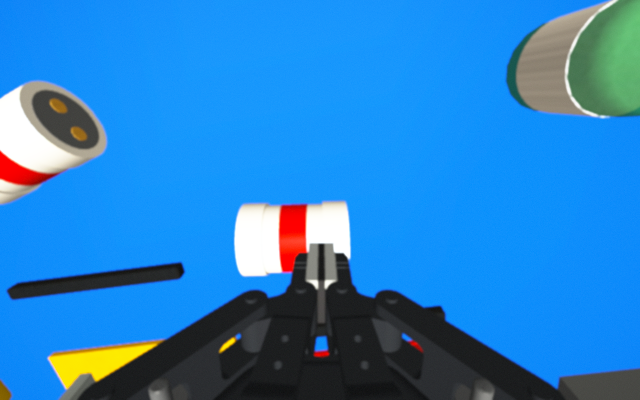

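```bash
python3 - <<'E'
from h import *
for n in("wrist","scene"):
    p=shot(n); w=cloud(p); s=manip.sense(); e=np.array(p["eye"]); print(n,np.round(e,3),"R",np.round(R(p),2).tolist())
    t=s["tcp_pos"]; c=(np.array([t,t-[0,0,.014],t+[0,0,.005]])-e)@R(p); f=geom(p); print("tcp px r,c",np.round([[f*k[1]/k[2]+p["cy"],f*k[0]/k[2]+p["cx"]] for k in c]))
    if n=="wrist":
        for r in range(225,330,8): print(r,*[np.round(w[r,c],3) for c in (310,320,330)])
E
```

```text
wrist [ 0.628 -0.167  0.185] R [[0.99, -0.13, -0.04], [-0.13, -0.94, -0.33], [0.01, 0.33, -0.94]]
tcp px r,c [[242. 321.]
 [232. 321.]
 [246. 321.]]
225 [ 0.613 -0.235  0.036] [ 0.619 -0.235  0.036] [ 0.625 -0.236  0.037]
233 [ 0.613 -0.239  0.037] [ 0.618 -0.239  0.038] [ 0.624 -0.239  0.04 ]
241 [ 0.612 -0.242  0.04 ] [ 0.618 -0.243  0.041] [ 0.623 -0.243  0.042]
249 [ 0.613 -0.24   0.054] [ 0.618 -0.24   0.054] [ 0.623 -0.241  0.055]
257 [ 0.614 -0.239  0.062] [ 0.618 -0.24   0.063] [ 0.623 -0.241  0.062]
265 [ 0.614 -0.239  0.069] [ 0.618 -0.241  0.068] [ 0.623 -0.241  0.068]
273 [ 0.614 -0.24   0.075] [ 0.618 -0.24   0.075] [ 0.622 -0.24   0.076]
281 [ 0.614 -0.24   0.08 ] [ 0.618 -0.24   0.081] [ 0.622 -0.241  0.08 ]
289 [ 0.614 -0.238  0.088] [ 0.618 -0.244  0.081] [ 0.622 -0.24   0.087]
297 [ 0.614 -0.239  0.092] [ 0.617 -0.249  0.08 ] [ 0.622 -0.24   0.092]
305 [ 0.615 -0.239  0.097] [ 0.616 -0.254  0.079] [ 0.622 -0.24   0.097]
313 [ 0.615 -0.239  0.101] [ 0.616 -0.257  0.081] [ 0.622 -0.24   0.101]
321 [ 0.615 -0.239  0.105] [ 0.615 -0.262  0.08 ] [ 0.621 -0.242  0.102]
329 [ 0.614 -0.242  0.106] [ 0.606 -0.332  0.009] [ 0.62  -0.256  0.092]
scene [1.099 0.566 0.979] R [[-0.73, 0.51, -0.47], [0.69, 0.55, -0.48], [0.01, -0.67, -0.75]]
tcp px r,c [[184. 255.]
 [187. 255.]
 [183. 255.]]
```

The depth picture puts the shut fingertips at z≈0.046, resting on the capacitor, which is higher than the stated tool geometry. I'll lift and measure the tip height, shut and open.

Call:
{"method": "step_arm", "body": {
  "increments": [
    [0,0,0.03,0,1],
    [0,0,0.06,0,1],
    [0,0,0.09,0,1],
    [0,0,0.1,0,1],
    [0,0,0.1,0,1]
  ]
}}

```text
time: 5.67
tcp_pos: [0.6165, -0.2507, 0.1289]
tcp_rot: [0.004, 0.754, 0.657, 0.002]
wrist_force: [-0.8, 0.0, 0.6]
grip_width: 0.0001
finger_force: 0.0
```

```bash
cat >> h.py <<'E'
def tips():
    p=shot("wrist"); w=cloud(p); s=st(); m=(p["range_z"]>0)
    d=w-s["tcp_pos"]; a=jaw(s); u=d[...,0]*np.cos(a)+d[...,1]*np.sin(a); v=-d[...,0]*np.sin(a)+d[...,1]*np.cos(a)
    k=m&(abs(v)<.016)&(abs(u)<.07)&(d[...,2]>-.03)&(d[...,2]<.08)
    for sg in(-1,1):
        q=k&(sg*u>0); print("side",sg,"n",q.sum(),"lowest dz",np.round(np.percentile(d[...,2][q],[0,2,10]),3),"u",np.round(np.percentile(abs(u[q]),[2,50,98]),3),"v",np.round(np.percentile(v[q],[2,98]),3))
E
python3 - <<'E'
from h import *
tips(); look(("wrist",))
E
```

```text
t 5.72 tcp [ 0.6151 -0.25    0.1258] jaw -0.136 w -0.0001 ff 0.0 q [-0.46  0.35  1.4  -0.    1.39 -0.33]
side -1 n 5345 lowest dz [0.021 0.029 0.044] u [0.001 0.02  0.037] v [-0.009  0.013]
side 1 n 5560 lowest dz [0.022 0.028 0.043] u [0.001 0.019 0.038] v [-0.009  0.013]
wrist
  0.78 px [184. 304.] xy [ 601.8 -247. ] LW 62.5 39.8 ang -0.11 z 0.043 bgr [241. 248. 251.]
  0.68 px [126. 132.] xy [ 462.9 -171.3] LW 63.9 40.5 ang 0.325 z 0.043 bgr [202. 213. 247.]
```

Call:
{"method": "step_arm", "body": {
  "increments": [
    [0,0,0,0,0],
    [0,0,0,0,0],
    [0,0,0,0,0],
    [0,0,0,0,0],
    [0,0,0,0,0],
    [0,0,0,0,0],
    [0,0,0,0,0],
    [0,0,0,0,0]
  ]
}}

```text
time: 6.48
tcp_pos: [0.6134, -0.2491, 0.1228]
tcp_rot: [0.0, 0.754, 0.657, 0.0]
wrist_force: [-0.1, 1.1, 0.2]
grip_width: 0.0852
finger_force: 0.0
```

```bash
python3 - <<'E'
from h import *
tips(); look(("wrist",)); 
E
```

```text
t 6.53 tcp [ 0.6134 -0.2492  0.1227] jaw -0.136 w 0.0853 ff 0.0 q [-0.46  0.35  1.4  -0.    1.39 -0.33]
side -1 n 4194 lowest dz [0.028 0.033 0.04 ] u [0.042 0.046 0.067] v [-0.01   0.013]
side 1 n 4232 lowest dz [0.028 0.032 0.04 ] u [0.042 0.046 0.067] v [-0.01   0.013]
wrist
  0.88 px [189. 306.] xy [ 601.8 -247. ] LW 62.4 39.6 ang -0.115 z 0.043 bgr [242. 249. 251.]
  0.69 px [128. 133.] xy [ 462.9 -171.5] LW 63.9 40.1 ang 0.312 z 0.043 bgr [204. 219. 248.]
```

Measured: the tips sit about 19 mm (shut) to 27 mm (open) behind the reported TCP, so I'll use those numbers. Re-grip deeper, with a small x correction.

Call:
{"method": "step_arm", "body": {
  "increments": [
    [-0.0115,0.002,0,0.02,0],
    [-0.0115,0.002,-0.03,0.02,0],
    [-0.0115,0.002,-0.065,0.02,0],
    [-0.0115,0.002,-0.095,0.02,0],
    [-0.0115,0.002,-0.12,0.02,0],
    [-0.0115,0.002,-0.133,0.02,0],
    [-0.0115,0.002,-0.139,0.02,0],
    [-0.0115,0.002,-0.139,0.02,0]
  ]
}}

```text
time: 7.3
tcp_pos: [0.6011, -0.2467, -0.0175]
tcp_rot: [-0.001, 0.747, 0.665, -0.0]
wrist_force: [0.1, -0.2, -0.2]
grip_width: 0.0853
finger_force: 0.0
```

Call:
{"method": "step_arm", "body": {
  "increments": [
    [0,0,0,0,1],
    [0,0,0,0,1],
    [0,0,0,0,1],
    [0,0,0,0,1],
    [0,0,0,0,1],
    [0,0,0,0,1],
    [0,0,0,0,1]
  ],
  "newtons": 30
}}

```text
time: 7.88
tcp_pos: [0.6038, -0.2481, -0.0137]
tcp_rot: [0.002, 0.747, 0.665, 0.001]
wrist_force: [0.8, -0.0, 6.7]
grip_width: 0.0615
finger_force: 33.3
```

Gripped at 61.5 mm. Lifting and carrying it above the right groove.

Call:
{"method": "step_arm", "body": {
  "increments": [
    [0,0,0.03,0,1],
    [0,0,0.07,0,1],
    [0,0,0.11,0,1],
    [0.001,0.03,0.13,0.05,1],
    [0.002,0.07,0.13,0.1,1],
    [0.003,0.11,0.13,0.136,1],
    [0.005,0.15,0.13,0.136,1],
    [0.005,0.18,0.13,0.136,1],
    [0.005,0.195,0.13,0.136,1],
    [0.005,0.203,0.13,0.136,1],
    [0.005,0.203,0.13,0.136,1],
    [0.005,0.203,0.13,0.136,1]
  ]
}}

```text
time: 8.88
tcp_pos: [0.607, -0.045, 0.1139]
tcp_rot: [0.0, 0.7, 0.714, -0.0]
wrist_force: [0.1, -0.7, -1.0]
grip_width: 0.0614
finger_force: 33.6
```

```bash
python3 - <<'E'
from h import *
st(); p=shot("wrist","w3.png"); tips(); look(("wrist","scene","top"))
i=p["img"]; print("ridges",*blobs(p,(i.max(-1)<60),.015,(.5,.7,-.12,.12),60),sep="\n ")
E
```

```text
t 8.88 tcp [ 0.607  -0.045   0.1139] jaw 0.02 w 0.0614 ff 33.59449803829193 q [-0.16  0.22  1.57 -0.    1.35 -0.18]
t 8.98 tcp [ 0.6069 -0.0458  0.1137] jaw 0.019 w 0.0623 ff 33.59419047832489 q [-0.16  0.22  1.57 -0.    1.35 -0.18]
side -1 n 9976 lowest dz [0.024 0.039 0.051] u [0.002 0.033 0.061] v [-0.011  0.015]
side 1 n 10016 lowest dz [0.023 0.039 0.05 ] u [0.001 0.033 0.061] v [-0.011  0.015]
wrist
  0.81 px [43. 87.] xy [430.4  69.9] LW 64.8 40.6 ang -0.195 z 0.043 bgr [190.  202.5 242. ]
  0.59 px [293. 183.] xy [ 505.  -108.8] LW 188.4 42.8 ang 0.815 z 0.04 bgr [160.5 147.  178. ]
  0.57 px [161.  54.] xy [378.4 -21.9] LW 62.6 38.2 ang -1.265 z 0.043 bgr [145. 111. 246.]
  0.47 px [122. 317.] xy [603.8   1.3] LW 169.3 150.3 ang -1.552 z 0.014 bgr [237. 224. 216.]
scene
  0.96 px [276. 426.] xy [475.6 347.3] LW 65.8 39.4 ang -0.037 z 0.047 bgr [172. 151. 197.]
  0.85 px [210. 366.] xy [434.1  72.6] LW 64.0 37.3 ang -0.141 z 0.046 bgr [176. 169. 207.]
  0.84 px [297. 487.] xy [426.6 490.6] LW 62.8 39.7 ang 1.33 z 0.047 bgr [74. 56. 54.]
  0.83 px [246. 398.] xy [461.5 229.7] 
[... 628 characters left out ...]
] xy [461.4 229.9] LW 62.6 39.9 ang 0.44 z 0.047 bgr [153. 159. 179.]
  0.76 px [237. 210.] xy [476.9 348.1] LW 60.8 37.6 ang -0.024 z 0.047 bgr [152.5 158.  177.5]
  0.57 px [240. 383.] xy [ 463.3 -170.7] LW 61.0 40.7 ang 0.307 z 0.046 bgr [156. 166. 181.]
  0.55 px [183. 472.] xy [ 635.9 -436.9] LW 151.5 112.6 ang 1.552 z 0.051 bgr [  5.  20. 184.]
  0.49 px [249. 298.] xy [390.3  51.4] LW 27.0 3.4 ang 0.15 z 0.561 bgr [151. 155. 168.]
ridges
 (array([600. ,  20.1]), array([603.5,  21.7,  51.7,   8.2,   1.2]), np.int32(371))
 (array([604.7, -21.3]), array([604.7, -21.4,  52.1,  12.7,   1.2]), np.int32(885))
 (array([605.6, -66.5]), array([605.6, -67.1,  52.5,  13.2,   1.2]), np.int32(722))
```

View pics/w3.png

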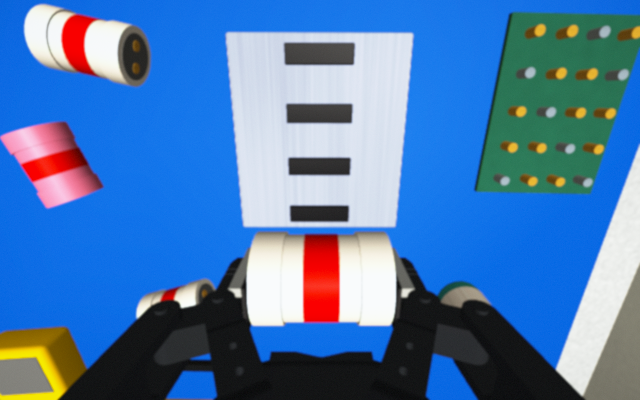

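The wrist picture shows the capacitor held square between the fingers at (320,278) and the carrier at (318,130). Refined carrier: (0.6043, 0.0017), yaw 0.02. Lowering it into the right groove.

Call:
{"method": "step_arm", "body": {
  "increments": [
    [-0.002,0.001,-0.035,0,1],
    [-0.002,0.001,-0.07,0,1],
    [-0.002,0.001,-0.09,0,1],
    [-0.002,0.001,-0.105,0,1],
    [-0.002,0.001,-0.113,0,1],
    [-0.002,0.001,-0.115,0,1],
    [-0.002,0.001,-0.115,0,1],
    [-0.002,0.001,-0.115,0,0],
    [-0.002,0.001,-0.115,0,0],
    [-0.002,0.001,-0.115,0,0],
    [-0.002,0.001,-0.115,0,0],
    [-0.002,0.001,-0.115,0,0]
  ]
}}

```text
time: 10.28
tcp_pos: [0.6054, -0.0432, -0.0006]
tcp_rot: [0.0, 0.7, 0.714, 0.0]
wrist_force: [0.1, 0.0, 0.2]
grip_width: 0.0857
finger_force: 0.0
```

Call:
{"method": "step_arm", "body": {
  "increments": [
    [0,0,0.03,0,0],
    [0,0,0.07,0,0],
    [0,0,0.105,0,0],
    [-0.03,-0.026,0.115,0.12,0],
    [-0.06,-0.053,0.115,0.24,0],
    [-0.09,-0.08,0.115,0.29,0],
    [-0.12,-0.107,0.115,0.29,0],
    [-0.142,-0.127,0.115,0.29,0],
    [-0.142,-0.127,0.115,0.29,0],
    [-0.142,-0.127,0.115,0.29,0]
  ]
}}

```text
time: 11.12
tcp_pos: [0.4622, -0.1712, 0.1141]
tcp_rot: [0.0, 0.591, 0.807, 0.0]
wrist_force: [0.6, 0.2, 0.7]
grip_width: 0.0856
finger_force: 0.0
```

```bash
python3 - <<'E'
from h import *
st(); look(("wrist","scene"))
E
```

```text
t 11.12 tcp [ 0.4622 -0.1712  0.1141] jaw 0.307 w 0.0856 ff 0.0 q [-0.46 -0.09  1.9   0.    1.33 -0.77]
wrist
  0.93 px [ 10. 274.] xy [384.8 -47.6] LW 39.8 10.7 ang 0.323 z 0.043 bgr [160. 119. 225.]
  0.81 px [100. 545.] xy [604.7 -43.9] LW 64.3 40.4 ang 0.024 z 0.053 bgr [190. 205. 249.]
  0.73 px [192. 321.] xy [ 462.2 -171. ] LW 62.0 40.4 ang 0.312 z 0.043 bgr [246. 251. 253.]
scene
  0.73 px [223. 297.] xy [609.2 -42.7] LW 62.9 37.2 ang -0.016 z 0.057 bgr [173. 167. 209.]
  0.73 px [186. 354.] xy [382.1 -22.7] LW 62.7 34.8 ang -1.246 z 0.047 bgr [139.  109.  205.5]
  0.71 px [301. 486.] xy [426.6 490.1] LW 63.1 40.3 ang 1.312 z 0.047 bgr [75. 56. 54.]
  0.68 px [211. 364.] xy [432.4  69.1] LW 65.2 39.6 ang -0.255 z 0.047 bgr [172. 159. 204.]
  0.67 px [276. 431.] xy [475.8 347.5] LW 64.2 39.9 ang -0.044 z 0.048 bgr [171. 162. 204.]
  0.64 px [243. 400.] xy [461.6 229.6] LW 66.4 39.6 ang 0.431 z 0.047 bgr [172. 163. 203.]
  0.6 px [282. 381.] xy [586.6 281. ] LW 63.9 39.2 ang 0.051 z 0.047 bgr [181.5 173.  212. ]
  0.49 px [173. 304.] xy [ 465.6 -172.1] LW 65.4 38.8 ang 0.316 z 0.047 bgr [164.5 148.5 188. ]
```

The first capacitor sits in the right groove at (604.7, -43.9). Next one.

Call:
{"method": "step_arm", "body": {
  "increments": [
    [0,0,-0.04,0,0],
    [0,0,-0.08,0,0],
    [0,0,-0.105,0,0],
    [0,0,-0.12,0,0],
    [0,0,-0.124,0,0],
    [0,0,-0.124,0,0],
    [0,0,-0.124,0,1],
    [0,0,-0.124,0,1],
    [0,0,-0.124,0,1],
    [0,0,-0.124,0,1],
    [0,0,-0.124,0,1],
    [0,0,-0.124,0,1]
  ]
}}

```text
time: 12.32
tcp_pos: [0.4647, -0.1708, -0.0084]
tcp_rot: [0.002, 0.589, 0.808, 0.001]
wrist_force: [1.7, 1.5, 6.9]
grip_width: 0.0616
finger_force: 33.7
```

Call:
{"method": "step_arm", "body": {
  "increments": [
    [0,0,0.03,0,1],
    [0,0,0.07,0,1],
    [0,0,0.11,0,1],
    [0.02,0.024,0.125,-0.1,1],
    [0.045,0.055,0.125,-0.2,1],
    [0.07,0.085,0.125,-0.287,1],
    [0.095,0.115,0.125,-0.287,1],
    [0.12,0.145,0.125,-0.287,1],
    [0.135,0.165,0.125,-0.287,1],
    [0.142,0.173,0.125,-0.287,1],
    [0.142,0.173,0.125,-0.287,1],
    [0.142,0.173,0.125,-0.287,1]
  ]
}}

```text
time: 13.32
tcp_pos: [0.6043, 0.0026, 0.1144]
tcp_rot: [-0.0, 0.699, 0.716, -0.001]
wrist_force: [-1.0, -0.7, -0.9]
grip_width: 0.0613
finger_force: 34.3
```

```bash
python3 - <<'E'
from h import *
st(); look(("scene",))
E
```

```text
t 13.32 tcp [0.6043 0.0026 0.1144] jaw 0.024 w 0.0613 ff 34.311473965644836 q [-0.08  0.21  1.59 -0.    1.35 -0.1 ]
scene
  0.93 px [284. 381.] xy [587.  280.4] LW 64.7 39.2 ang 0.016 z 0.047 bgr [179. 165. 208.]
  0.81 px [211. 363.] xy [433.7  68.9] LW 65.5 38.6 ang -0.154 z 0.047 bgr [168.  155.5 200. ]
  0.72 px [220. 295.] xy [623.7 -32.5] LW 75.7 63.7 ang 0.621 z 0.057 bgr [163.  148.5 199. ]
  0.71 px [231. 308.] xy [603.1  -3.6] LW 179.4 160.0 ang -1.555 z 0.018 bgr [209. 184. 181.]
  0.68 px [276. 428.] xy [476.9 348.4] LW 63.1 38.5 ang -0.077 z 0.047 bgr [172.  169.5 214. ]
  0.67 px [242. 400.] xy [461.8 228.5] LW 67.0 38.4 ang 0.391 z 0.047 bgr [169. 152. 194.]
  0.65 px [188. 352.] xy [385.4 -21.8] LW 61.6 33.1 ang -1.271 z 0.048 bgr [135. 108. 211.]
  0.64 px [300. 485.] xy [427.6 490.5] LW 62.5 42.1 ang 1.278 z 0.047 bgr [75. 56. 55.]
  0.55 px [198. 312.] xy [607.7   5.5] LW 61.6 32.3 ang 0.052 z 0.17 bgr [188. 191. 220.]
```

Call:
{"method": "step_arm", "body": {
  "increments": [
    [0,-0.001,-0.035,0,1],
    [0,-0.001,-0.07,0,1],
    [0,-0.001,-0.09,0,1],
    [0,-0.001,-0.104,0,1],
    [0,-0.001,-0.111,0,1],
    [0,-0.001,-0.113,0,1],
    [0,-0.001,-0.113,0,1],
    [0,-0.001,-0.113,0,0],
    [0,-0.001,-0.113,0,0],
    [0,-0.001,-0.113,0,0],
    [0,-0.001,-0.113,0,0],
    [0,-0.001,-0.113,0,0]
  ]
}}

```text
time: 14.42
tcp_pos: [0.6052, 0.0019, 0.0022]
tcp_rot: [0.0, 0.699, 0.715, 0.0]
wrist_force: [0.3, 0.1, 0.8]
grip_width: 0.0853
finger_force: 0.0
```

Call:
{"method": "step_arm", "body": {
  "increments": [
    [0,0,0.03,0,0],
    [0,0,0.07,0,0],
    [0,0,0.105,0,0],
    [-0.035,0.014,0.113,-0.1,0],
    [-0.07,0.028,0.113,-0.21,0],
    [-0.105,0.042,0.113,-0.21,0],
    [-0.14,0.055,0.113,-0.21,0],
    [-0.172,0.068,0.113,-0.21,0],
    [-0.172,0.068,0.113,-0.21,0],
    [-0.172,0.068,0.113,-0.21,0]
  ]
}}

```text
time: 15.25
tcp_pos: [0.4316, 0.0705, 0.1147]
tcp_rot: [0.0, 0.769, 0.639, 0.0]
wrist_force: [0.5, -0.4, 0.2]
grip_width: 0.0853
finger_force: 0.0
```

```bash
python3 - <<'E'
from h import *
st(); look(("wrist","scene"))
E
```

```text
t 15.25 tcp [0.4316 0.0705 0.1147] jaw -0.185 w 0.0853 ff 0.0 q [ 0.04 -0.26  2.04  0.    1.35  0.23]
wrist
  0.94 px [ 10. 305.] xy [447.5 207.7] LW 37.2 17.7 ang -0.14 z 0.042 bgr [208. 225. 230.]
  0.81 px [278. 523.] xy [604.7 -42.5] LW 63.6 40.2 ang 0.021 z 0.052 bgr [232. 242. 253.]
  0.77 px [232. 525.] xy [604.8   2.1] LW 63.3 40.6 ang 0.009 z 0.052 bgr [220. 230. 252.]
  0.73 px [285. 286.] xy [377.2 -21.2] LW 62.6 39.9 ang -1.229 z 0.043 bgr [160. 119. 252.]
  0.67 px [194. 320.] xy [430.1  70.6] LW 62.0 40.1 ang -0.187 z 0.043 bgr [249. 253. 254.]
scene
  0.93 px [274. 428.] xy [476.2 346.8] LW 64.5 39.2 ang -0.003 z 0.047 bgr [170.  159.5 202. ]
  0.85 px [298. 487.] xy [427.1 490.5] LW 62.6 41.2 ang 1.297 z 0.047 bgr [75. 56. 53.]
  0.76 px [186. 357.] xy [434.4   6.3] LW 144.6 66.1 ang 0.506 z 0.048 bgr [141. 104. 163.]
  0.72 px [283. 384.] xy [587.7 281.5] LW 64.7 39.4 ang 0.038 z 0.046 bgr [178. 170. 212.]
  0.71 px [203. 400.] xy [330.  130.7] LW 102.2 24.0 ang -1.56 z 0.03 bgr [ 78.  57. 191.]
  0.68 px [225. 310.] xy [608.3   0.7] LW 64.5 39.3 ang 0.058 z 0.058 bgr [175. 176. 214.]
  0.64 px [246. 400.] xy [464.1 231.2] LW 59.5 36.6 ang 0.428 z 0.047 bgr [162. 156. 209.]
  0.64 px [212. 363.] xy [432.6  69.2] LW 63.7 37.4 ang -0.211 z 0.047 bgr [173. 158. 201.]
  0.53 px [219. 298.] xy [608.7 -41.6] LW 61.9 33.8 ang 0.009 z 0.057 bgr [188. 185. 218.]
```

Call:
{"method": "step_arm", "body": {
  "increments": [
    [-0.001,0,-0.04,0,0],
    [-0.001,0,-0.08,0,0],
    [-0.001,0,-0.105,0,0],
    [-0.001,0,-0.12,0,0],
    [-0.001,0,-0.124,0,0],
    [-0.001,0,-0.124,0,0],
    [-0.001,0,-0.124,0,1],
    [-0.001,0,-0.124,0,1],
    [-0.001,0,-0.124,0,1],
    [-0.001,0,-0.124,0,1],
    [-0.001,0,-0.124,0,1],
    [-0.001,0,-0.124,0,1]
  ]
}}

```text
time: 16.45
tcp_pos: [0.4339, 0.0699, -0.0076]
tcp_rot: [0.001, 0.77, 0.638, 0.002]
wrist_force: [1.3, -0.4, 6.7]
grip_width: 0.0617
finger_force: 33.6
```

Call:
{"method": "step_arm", "body": {
  "increments": [
    [0,0,0.03,0,1],
    [0,0,0.07,0,1],
    [0,0,0.11,0,1],
    [0.03,-0.004,0.125,0.1,1],
    [0.065,-0.008,0.125,0.205,1],
    [0.1,-0.013,0.125,0.205,1],
    [0.135,-0.018,0.125,0.205,1],
    [0.16,-0.02,0.125,0.205,1],
    [0.173,-0.022,0.125,0.205,1],
    [0.173,-0.022,0.125,0.205,1],
    [0.173,-0.022,0.125,0.205,1],
    [0.173,-0.022,0.125,0.205,1]
  ]
}}

```text
time: 17.45
tcp_pos: [0.6037, 0.0481, 0.1152]
tcp_rot: [-0.001, 0.701, 0.713, -0.001]
wrist_force: [-1.0, -0.2, -0.5]
grip_width: 0.0616
finger_force: 34.4
```

Call:
{"method": "step_arm", "body": {
  "increments": [
    [0,0,-0.035,0,1],
    [0,0,-0.07,0,1],
    [0,0,-0.09,0,1],
    [0,0,-0.104,0,1],
    [0,0,-0.111,0,1],
    [0,0,-0.113,0,1],
    [0,0,-0.113,0,1],
    [0,0,-0.113,0,0],
    [0,0,-0.113,0,0],
    [0,0,-0.113,0,0],
    [0,0,-0.113,0,0],
    [0,0,-0.113,0,0]
  ]
}}

```text
time: 18.45
tcp_pos: [0.6053, 0.0479, 0.0032]
tcp_rot: [0.0, 0.701, 0.713, 0.0]
wrist_force: [-0.5, -0.3, 0.7]
grip_width: 0.0854
finger_force: 0.0
```

Call:
{"method": "step_arm", "body": {
  "increments": [
    [0,0,0.03,0,0],
    [0,0,0.07,0,0],
    [0,0,0.105,0,0],
    [-0.024,0.03,0.113,0.1,0],
    [-0.048,0.06,0.113,0.2,0],
    [-0.072,0.09,0.113,0.3,0],
    [-0.096,0.12,0.113,0.39,0],
    [-0.12,0.152,0.113,0.39,0],
    [-0.142,0.182,0.113,0.39,0],
    [-0.142,0.182,0.113,0.39,0],
    [-0.142,0.182,0.113,0.39,0]
  ]
}}

```text
time: 19.37
tcp_pos: [0.4619, 0.2314, 0.116]
tcp_rot: [0.0, 0.548, 0.837, 0.0]
wrist_force: [0.6, -0.2, -0.6]
grip_width: 0.0853
finger_force: 0.0
```

```bash
python3 - <<'E'
from h import *
st(); look(("wrist","scene"))
E
```

```text
t 19.37 tcp [0.4619 0.2314 0.116 ] jaw 0.412 w 0.0853 ff 0.0 q [ 0.37 -0.03  1.83 -0.    1.33 -0.05]
wrist
  0.93 px [385. 159.] xy [395.4  72.8] LW 260.0 32.7 ang 1.503 z 0.043 bgr [180. 142. 253.]
  0.88 px [199. 471.] xy [584.3 282.2] LW 63.7 40.0 ang 0.026 z 0.043 bgr [229. 238. 253.]
  0.73 px [ 68. 398.] xy [473.6 348.9] LW 62.6 40.3 ang -0.019 z 0.043 bgr [244. 250. 253.]
  0.69 px [190. 320.] xy [459.1 232.1] LW 61.7 38.8 ang 0.38 z 0.043 bgr [249. 253. 254.]
  0.22 px [345. 350.] xy [547.4 159.1] LW 230.0 119.6 ang -1.222 z 0.014 bgr [239. 229. 222.]
scene
  0.97 px [285. 381.] xy [587.6 280. ] LW 63.2 40.9 ang 0.059 z 0.047 bgr [178.5 164.5 206. ]
  0.84 px [234. 315.] xy [607.6  46.8] LW 65.8 40.4 ang 0.019 z 0.057 bgr [169.  171.5 211.5]
  0.82 px [244. 401.] xy [461.1 229.5] LW 63.8 40.0 ang 0.407 z 0.047 bgr [168. 164. 207.]
  0.79 px [226. 308.] xy [607.8   6.8] LW 63.7 49.4 ang 0.044 z 0.057 bgr [176.5 177.  213.5]
  0.73 px [274. 428.] xy [475.6 347.4] LW 65.0 38.8 ang -0.019 z 0.047 bgr [173. 153. 199.]
  0.7 px [218. 297.] xy [607.7 -43.5] LW 65.6 37.0 ang -0.01 z 0.057 bgr [186. 178. 215.]
  0.56 px [188. 355.] xy [380.2 -23.2] LW 63.6 37.2 ang -1.288 z 0.047 bgr [142. 105. 199.]
```

The bottom row is filled. The fourth capacitor goes to mid_left.

Call:
{"method": "step_arm", "body": {
  "increments": [
    [-0.002,0,-0.04,-0.015,0],
    [-0.002,0,-0.08,-0.015,0],
    [-0.002,0,-0.105,-0.015,0],
    [-0.002,0,-0.12,-0.015,0],
    [-0.002,0,-0.125,-0.015,0],
    [-0.002,0,-0.125,-0.015,0],
    [-0.002,0,-0.125,-0.015,1],
    [-0.002,0,-0.125,-0.015,1],
    [-0.002,0,-0.125,-0.015,1],
    [-0.002,0,-0.125,-0.015,1],
    [-0.002,0,-0.125,-0.015,1],
    [-0.002,0,-0.125,-0.015,1]
  ]
}}

```text
time: 20.57
tcp_pos: [0.4627, 0.2304, -0.0074]
tcp_rot: [0.001, 0.555, 0.832, 0.001]
wrist_force: [0.9, -0.9, 7.0]
grip_width: 0.0615
finger_force: 33.5
```

Call:
{"method": "step_arm", "body": {
  "increments": [
    [0,0,0.03,0,1],
    [0,0,0.07,0,1],
    [0,0,0.11,0,1],
    [0.02,-0.028,0.125,-0.1,1],
    [0.04,-0.057,0.125,-0.2,1],
    [0.06,-0.086,0.125,-0.3,1],
    [0.08,-0.115,0.125,-0.377,1],
    [0.105,-0.15,0.125,-0.377,1],
    [0.125,-0.18,0.125,-0.377,1],
    [0.144,-0.207,0.125,-0.377,1],
    [0.144,-0.207,0.125,-0.377,1],
    [0.144,-0.207,0.125,-0.377,1]
  ]
}}

```text
time: 21.57
tcp_pos: [0.6054, 0.0213, 0.1157]
tcp_rot: [-0.0, 0.702, 0.712, 0.0]
wrist_force: [-0.5, 0.1, -0.6]
grip_width: 0.0616
finger_force: 33.8
```

Call:
{"method": "step_arm", "body": {
  "increments": [
    [0,0,0,0,1],
    [0,0,0,0,1],
    [0,0,0,0,1]
  ]
}}

```text
time: 21.82
tcp_pos: [0.6043, 0.0242, 0.1157]
tcp_rot: [-0.0, 0.701, 0.713, -0.0]
wrist_force: [-0.4, 0.1, -1.5]
grip_width: 0.0617
finger_force: 33.8
```

```bash
python3 - <<'E'
from h import *
st(); look(("scene",))
E
```

```text
t 21.82 tcp [0.6043 0.0242 0.1157] jaw 0.018 w 0.0617 ff 33.810943365097046 q [-0.04  0.21  1.58  0.    1.35 -0.06]
scene
  0.93 px [296. 486.] xy [426.4 490. ] LW 63.4 39.2 ang 1.269 z 0.047 bgr [75. 56. 54.]
  0.89 px [227. 308.] xy [607.6   8.7] LW 64.1 58.0 ang 0.098 z 0.057 bgr [169.  172.5 212. ]
  0.87 px [202. 316.] xy [604.1  29.8] LW 69.8 34.5 ang 0.148 z 0.169 bgr [181. 181. 217.]
  0.81 px [285. 383.] xy [588.  280.8] LW 63.0 39.7 ang -0.01 z 0.047 bgr [179. 171. 214.]
  0.64 px [275. 428.] xy [476.5 348.1] LW 62.2 39.0 ang -0.033 z 0.047 bgr [171. 165. 207.]
  0.61 px [222. 294.] xy [617.4 -46.1] LW 44.2 37.7 ang 0.052 z 0.057 bgr [152. 134. 203.]
  0.6 px [243. 307.] xy [ 6.069e+02 -1.000e-01] LW 171.3 150.5 ang -1.541 z 0.017 bgr [210. 185. 182.]
  0.55 px [235. 320.] xy [607.1  50.9] LW 65.0 37.8 ang -0.023 z 0.057 bgr [178. 179. 217.]
  0.49 px [186. 354.] xy [384.9 -21.8] LW 61.7 41.5 ang -1.316 z 0.048 bgr [139. 107. 201.]
```

Call:
{"method": "step_arm", "body": {
  "increments": [
    [0,0.0005,-0.03,0,1],
    [0,0.0005,-0.055,0,1],
    [0,0.0005,-0.068,0,1],
    [0,0.0005,-0.074,0,1],
    [0,0.0005,-0.077,0,1],
    [0,0.0005,-0.077,0,1],
    [0,0.0005,-0.077,0,1],
    [0,0.0005,-0.077,0,0],
    [0,0.0005,-0.077,0,0],
    [0,0.0005,-0.077,0,0],
    [0,0.0005,-0.077,0,0],
    [0,0.0005,-0.077,0,0]
  ]
}}

```text
time: 22.92
tcp_pos: [0.6049, 0.0235, 0.0387]
tcp_rot: [-0.0, 0.701, 0.713, 0.0]
wrist_force: [-1.2, -0.2, 0.8]
grip_width: 0.0853
finger_force: 0.0
```

Call:
{"method": "step_arm", "body": {
  "increments": [
    [0,0,0.03,0,0],
    [0,0,0.07,0,0],
    [-0.015,0.037,0.077,-0.045,0],
    [-0.03,0.074,0.077,-0.045,0],
    [-0.045,0.111,0.077,-0.045,0],
    [-0.06,0.148,0.077,-0.045,0],
    [-0.075,0.185,0.077,-0.045,0],
    [-0.09,0.222,0.077,-0.045,0],
    [-0.105,0.259,0.077,-0.045,0],
    [-0.12,0.296,0.077,-0.045,0],
    [-0.13,0.324,0.077,-0.045,0],
    [-0.13,0.324,0.077,-0.045,0]
  ]
}}

```text
time: 23.92
tcp_pos: [0.4722, 0.3526, 0.1159]
tcp_rot: [-0.001, 0.716, 0.698, 0.001]
wrist_force: [0.6, 0.0, 0.4]
grip_width: 0.0856
finger_force: 0.0
```

Call:
{"method": "step_arm", "body": {
  "increments": [
    [0,0,0,0,0],
    [0,0,0,0,0],
    [0,0,0,0,0]
  ]
}}

```text
time: 24.17
tcp_pos: [0.4753, 0.3465, 0.1156]
tcp_rot: [0.0, 0.718, 0.696, -0.0]
wrist_force: [0.0, -1.0, -0.3]
grip_width: 0.0853
finger_force: 0.0
```

```bash
python3 - <<'E'
from h import *
st(); look(("wrist","scene"))
E
```

```text
t 24.17 tcp [0.4753 0.3465 0.1156] jaw -0.03 w 0.0853 ff 0.0 q [ 0.54  0.17  1.63 -0.    1.34  0.57]
wrist
  0.98 px [251. 447.] xy [584.7 283.6] LW 62.7 39.1 ang 0.019 z 0.042 bgr [241. 249. 255.]
  0.89 px [ 29. 247.] xy [419.8 480.7] LW 40.1 38.4 ang -0.236 z 0.043 bgr [28. 27. 56.]
  0.63 px [187. 319.] xy [473.8 349.8] LW 62.0 40.3 ang -0.024 z 0.043 bgr [253. 255. 255.]
scene
  0.91 px [236. 320.] xy [607.4  50.8] LW 65.8 34.8 ang -0.042 z 0.058 bgr [168. 166. 210.]
  0.9 px [283. 381.] xy [587.9 280.9] LW 63.4 40.2 ang 0.009 z 0.047 bgr [177. 158. 206.]
  0.72 px [187. 356.] xy [381.5 -23.3] LW 64.8 38.0 ang -1.312 z 0.047 bgr [140.5 105.  199.5]
  0.7 px [219. 297.] xy [606.6 -32. ] LW 66.5 62.4 ang -1.438 z 0.058 bgr [178.5 175.5 214. ]
  0.67 px [274. 427.] xy [475.9 347.4] LW 64.2 38.2 ang -0.007 z 0.047 bgr [172.  160.5 202.5]
  0.65 px [223. 316.] xy [606.7  23.4] LW 65.0 38.9 ang 0.042 z 0.094 bgr [169. 173. 211.]
  0.53 px [134. 266.] xy [ 468.7 -368.6] LW 8.8 6.9 ang -0.246 z 0.115 bgr [ 76.  70. 202.]
  0.38 px [230. 301.] xy [636.8   1.3] LW 38.3 7.1 ang 1.45 z 0.056 bgr [126. 121. 125.]
```

Call:
{"method": "step_arm", "body": {
  "increments": [
    [-0.001,0.002,-0.04,0,0],
    [-0.001,0.002,-0.08,0,0],
    [-0.001,0.002,-0.105,0,0],
    [-0.001,0.002,-0.12,0,0],
    [-0.001,0.002,-0.125,0,0],
    [-0.001,0.002,-0.125,0,0],
    [-0.001,0.002,-0.125,0,1],
    [-0.001,0.002,-0.125,0,1],
    [-0.001,0.002,-0.125,0,1],
    [-0.001,0.002,-0.125,0,1],
    [-0.001,0.002,-0.125,0,1],
    [-0.001,0.002,-0.125,0,1]
  ]
}}

```text
time: 25.37
tcp_pos: [0.4756, 0.3503, -0.0071]
tcp_rot: [0.001, 0.717, 0.697, 0.002]
wrist_force: [0.6, -0.6, 6.9]
grip_width: 0.0612
finger_force: 33.5
```

Call:
{"method": "step_arm", "body": {
  "increments": [
    [0,0,0.03,0,1],
    [0,0,0.07,0,1],
    [0,0,0.11,0,1],
    [0.012,-0.035,0.145,0.05,1],
    [0.025,-0.07,0.145,0.05,1],
    [0.037,-0.105,0.145,0.05,1],
    [0.049,-0.14,0.145,0.05,1],
    [0.062,-0.175,0.145,0.05,1],
    [0.074,-0.21,0.145,0.05,1],
    [0.086,-0.245,0.145,0.05,1],
    [0.099,-0.28,0.145,0.05,1],
    [0.111,-0.315,0.145,0.05,1]
  ]
}}

```text
time: 26.37
tcp_pos: [0.5853, 0.0326, 0.1363]
tcp_rot: [0.0, 0.7, 0.715, 0.0]
wrist_force: [1.1, 0.8, 0.0]
grip_width: 0.0617
finger_force: 33.8
```

Call:
{"method": "step_arm", "body": {
  "increments": [
    [0.01,-0.03,0,0,1],
    [0.0195,-0.05,0,0,1],
    [0.0195,-0.055,0,0,1],
    [0.0195,-0.055,0,0,1],
    [0.0195,-0.055,0,0,1],
    [0.0195,-0.055,0,0,1]
  ]
}}

```text
time: 26.87
tcp_pos: [0.6039, -0.0193, 0.1357]
tcp_rot: [-0.0, 0.699, 0.715, 0.0]
wrist_force: [0.3, 0.3, -1.6]
grip_width: 0.0617
finger_force: 33.7
```

```bash
python3 - <<'E'
from h import *
st(); look(("scene",))
E
```

```text
t 26.87 tcp [ 0.6039 -0.0193  0.1357] jaw 0.022 w 0.0617 ff 33.71464133262634 q [-0.12  0.19  1.57  0.    1.38 -0.14]
scene
  0.81 px [285. 381.] xy [586.9 280.7] LW 64.9 38.3 ang 0.037 z 0.047 bgr [177.  164.  207.5]
  0.78 px [298. 486.] xy [426.3 490.4] LW 63.3 39.9 ang 1.314 z 0.047 bgr [75. 55. 54.]
  0.74 px [217. 298.] xy [606.9 -33.3] LW 67.8 62.6 ang 0.147 z 0.058 bgr [184. 176. 214.]
  0.65 px [232. 299.] xy [635.4   4.5] LW 47.1 9.6 ang 1.524 z 0.055 bgr [130. 127. 132.]
  0.6 px [223. 314.] xy [607.   22.7] LW 65.1 41.2 ang -0.017 z 0.093 bgr [175. 175. 214.]
  0.59 px [238. 320.] xy [607.1  49.9] LW 64.5 36.3 ang -0.023 z 0.058 bgr [165.5 165.  203.5]
  0.52 px [190. 304.] xy [605.8 -19.2] LW 63.9 37.4 ang 0.065 z 0.189 bgr [174.  172.  210.5]
```

Call:
{"method": "step_arm", "body": {
  "increments": [
    [0.001,-0.002,-0.035,0,1],
    [0.001,-0.002,-0.065,0,1],
    [0.001,-0.002,-0.083,0,1],
    [0.001,-0.002,-0.092,0,1],
    [0.001,-0.002,-0.096,0,1],
    [0.001,-0.002,-0.097,0,1],
    [0.001,-0.002,-0.097,0,1],
    [0.001,-0.002,-0.097,0,0],
    [0.001,-0.002,-0.097,0,0],
    [0.001,-0.002,-0.097,0,0],
    [0.001,-0.002,-0.097,0,0],
    [0.001,-0.002,-0.097,0,0]
  ]
}}

```text
time: 27.97
tcp_pos: [0.6055, -0.0226, 0.0388]
tcp_rot: [0.0, 0.7, 0.715, 0.0]
wrist_force: [0.2, 1.2, -0.0]
grip_width: 0.0856
finger_force: 0.0
```

Call:
{"method": "step_arm", "body": {
  "increments": [
    [0,0,0.03,0,0],
    [0,0,0.07,0,0],
    [0,0,0.1,0,0],
    [-0.002,0.035,0.1,0,0],
    [-0.004,0.07,0.1,0,0],
    [-0.006,0.105,0.1,0,0],
    [-0.008,0.14,0.1,0,0],
    [-0.01,0.175,0.1,0,0],
    [-0.012,0.21,0.1,0,0],
    [-0.015,0.245,0.09,0,0],
    [-0.018,0.28,0.08,0,0],
    [-0.0195,0.304,0.077,0,0]
  ]
}}

```text
time: 28.97
tcp_pos: [0.5843, 0.2842, 0.114]
tcp_rot: [-0.001, 0.699, 0.715, -0.001]
wrist_force: [0.4, -0.1, -1.6]
grip_width: 0.0854
finger_force: 0.0
```

Call:
{"method": "step_arm", "body": {
  "increments": [
    [0,0,0,0,0],
    [0,0,0,0,0],
    [0,0,0,0,0],
    [0,0,0,0,0]
  ]
}}

```text
time: 29.3
tcp_pos: [0.5863, 0.2803, 0.116]
tcp_rot: [0.0, 0.7, 0.714, 0.0]
wrist_force: [0.7, 0.5, -0.2]
grip_width: 0.0855
finger_force: 0.0
```

```bash
python3 - <<'E'
from h import *
st(); look(("wrist","scene"))
E
```

```text
t 29.3 tcp [0.5863 0.2803 0.116 ] jaw 0.02 w 0.0855 ff 0.0 q [ 0.37  0.32  1.45 -0.    1.37  0.35]
wrist
  0.84 px [193. 320.] xy [585.  282.6] LW 61.7 40.5 ang 0.021 z 0.043 bgr [252. 254. 255.]
  0.51 px [393. 147.] xy [454.3 131. ] LW 304.3 21.2 ang 1.021 z 0.018 bgr [101.  88. 122.]
scene
  0.88 px [296. 486.] xy [427.4 490.6] LW 61.5 40.0 ang 1.309 z 0.047 bgr [74. 54. 56.]
  0.8 px [237. 320.] xy [608.   52.3] LW 66.0 31.7 ang -0.079 z 0.057 bgr [173. 177. 215.]
  0.78 px [223. 314.] xy [607.2  24.7] LW 63.6 37.4 ang 0.04 z 0.094 bgr [174. 174. 213.]
  0.77 px [286. 381.] xy [588.3 280.7] LW 61.9 38.2 ang 0.042 z 0.047 bgr [178. 164. 210.]
  0.69 px [211. 299.] xy [606.8 -21.5] LW 66.2 35.9 ang -0.04 z 0.094 bgr [185. 172. 211.]
  0.53 px [187. 355.] xy [381.  -22.5] LW 63.9 40.2 ang -1.223 z 0.047 bgr [142.  107.5 196. ]
  0.49 px [224. 288.] xy [636.4 -43.8] LW 45.7 7.9 ang -1.562 z 0.056 bgr [117. 110. 110.]
  0.42 px [126. 264.] xy [ 467.8 -371.2] LW 54.1 35.2 ang -0.099 z 0.198 bgr [107. 103. 123.]
```

Call:
{"method": "step_arm", "body": {
  "increments": [
    [-0.001,0.002,-0.04,0,0],
    [-0.001,0.002,-0.08,0,0],
    [-0.001,0.002,-0.105,0,0],
    [-0.001,0.002,-0.12,0,0],
    [-0.001,0.002,-0.125,0,0],
    [-0.001,0.002,-0.125,0,0],
    [-0.001,0.002,-0.125,0,1],
    [-0.001,0.002,-0.125,0,1],
    [-0.001,0.002,-0.125,0,1],
    [-0.001,0.002,-0.125,0,1],
    [-0.001,0.002,-0.125,0,1],
    [-0.001,0.002,-0.125,0,1]
  ]
}}

```text
time: 30.5
tcp_pos: [0.5871, 0.2842, -0.0063]
tcp_rot: [0.001, 0.7, 0.715, 0.002]
wrist_force: [0.5, -0.1, 8.2]
grip_width: 0.0615
finger_force: 33.6
```

Call:
{"method": "step_arm", "body": {
  "increments": [
    [0,0,0.03,0,1],
    [0,0,0.07,0,1],
    [0,0,0.11,0,1],
    [0,0,0.15,0,1],
    [0.002,-0.035,0.165,0,1],
    [0.005,-0.07,0.165,0,1],
    [0.008,-0.105,0.165,0,1],
    [0.01,-0.14,0.165,0,1],
    [0.012,-0.175,0.165,0,1],
    [0.014,-0.21,0.165,0,1],
    [0.017,-0.24,0.165,0,1],
    [0.019,-0.265,0.165,0,1]
  ]
}}

```text
time: 31.5
tcp_pos: [0.604, 0.0159, 0.1566]
tcp_rot: [0.001, 0.7, 0.714, 0.0]
wrist_force: [0.0, 0.1, -0.8]
grip_width: 0.0615
finger_force: 34.1
```

Call:
{"method": "step_arm", "body": {
  "increments": [
    [0,-0.012,0,0,1],
    [0,-0.0155,0,0,1],
    [0,-0.0155,0,0,1],
    [0,-0.0155,0,0,1],
    [0,-0.0155,0,0,1]
  ]
}}

```text
time: 31.92
tcp_pos: [0.6038, 0.0044, 0.1558]
tcp_rot: [-0.0, 0.699, 0.715, 0.0]
wrist_force: [0.0, 0.5, -1.4]
grip_width: 0.0616
finger_force: 34.1
```

```bash
python3 - <<'E'
from h import *
st(); look(("scene",))
E
```

```text
t 31.92 tcp [0.6038 0.0044 0.1558] jaw 0.022 w 0.0616 ff 34.08400118350983 q [-0.08  0.17  1.55  0.    1.42 -0.1 ]
scene
  0.85 px [184. 353.] xy [381.4 -22.5] LW 62.3 36.3 ang -1.194 z 0.047 bgr [138. 107. 204.]
  0.83 px [222. 315.] xy [607.4  24.9] LW 63.3 38.7 ang 0.045 z 0.094 bgr [166. 171. 204.]
  0.81 px [236. 318.] xy [608.1  51.9] LW 65.6 35.2 ang -0.086 z 0.058 bgr [164.5 164.  206. ]
  0.72 px [190. 307.] xy [605.4   3.5] LW 63.3 35.3 ang 0.045 z 0.208 bgr [170. 168. 213.]
  0.67 px [298. 486.] xy [429.1 490.8] LW 61.4 37.5 ang 1.189 z 0.047 bgr [74. 54. 54.]
  0.65 px [214. 300.] xy [608.1 -15.9] LW 63.1 49.2 ang 0.017 z 0.095 bgr [174. 174. 211.]
  0.42 px [232. 303.] xy [636.4   1.4] LW 34.0 6.1 ang -1.546 z 0.057 bgr [125. 121. 124.]
  0.4 px [227. 290.] xy [637.3 -42.2] LW 46.0 5.7 ang -1.564 z 0.056 bgr [117. 111. 113.]
```

Call:
{"method": "step_arm", "body": {
  "increments": [
    [0.0005,-0.0025,-0.03,0,1],
    [0.0005,-0.0025,-0.055,0,1],
    [0.0005,-0.0025,-0.068,0,1],
    [0.0005,-0.0025,-0.075,0,1],
    [0.0005,-0.0025,-0.079,0,1],
    [0.0005,-0.0025,-0.08,0,1],
    [0.0005,-0.0025,-0.08,0,1],
    [0.0005,-0.0025,-0.08,0,0],
    [0.0005,-0.0025,-0.08,0,0],
    [0.0005,-0.0025,-0.08,0,0],
    [0.0005,-0.0025,-0.08,0,0],
    [0.0005,-0.0025,-0.08,0,0]
  ]
}}

```text
time: 33.02
tcp_pos: [0.6046, 0.0003, 0.0759]
tcp_rot: [0.0, 0.7, 0.714, 0.0]
wrist_force: [-0.5, 0.6, -0.1]
grip_width: 0.0852
finger_force: 0.0
```

Call:
{"method": "step_arm", "body": {
  "increments": [
    [0,0,0.03,0,0],
    [0,0,0.07,0,0],
    [0,0,0.11,0,0],
    [0,0,0.15,0,0],
    [-0.01,-0.03,0.19,0.1,0],
    [-0.02,-0.065,0.2,0.2,0],
    [-0.03,-0.1,0.2,0.3,0],
    [-0.04,-0.13,0.2,0.4,0],
    [-0.05,-0.16,0.2,0.5,0],
    [-0.06,-0.19,0.2,0.6,0],
    [-0.07,-0.22,0.2,0.7,0],
    [-0.07,-0.22,0.2,0.8,0]
  ]
}}

```text
time: 34.02
tcp_pos: [0.5323, -0.2249, 0.2756]
tcp_rot: [-0.0, 0.366, 0.931, -0.001]
wrist_force: [0.1, 0.3, -0.2]
grip_width: 0.0853
finger_force: 0.0
```

```bash
python3 - <<'E'
from h import *
st(); look(("scene",)); p=shot("scene","s5.png"); cv2.imwrite("pics/s5c.png",cv2.resize(p["img"][120:290,230:430],None,fx=4,fy=3.5))
E
```

```text
t 34.02 tcp [ 0.5323 -0.2249  0.2756] jaw 0.821 w 0.0853 ff 0.0 q [-0.49  0.05  1.46 -0.    1.63 -1.31]
scene
  0.94 px [208. 307.] xy [606.4   3.2] LW 64.6 39.2 ang 0.073 z 0.131 bgr [181.  174.  212.5]
  0.93 px [222. 315.] xy [608.   27.7] LW 64.5 35.5 ang -0.099 z 0.094 bgr [167.  171.  211.5]
  0.71 px [298. 486.] xy [426.9 490. ] LW 63.6 40.0 ang 1.286 z 0.047 bgr [75. 55. 53.]
  0.68 px [218. 295.] xy [636.8 -20.8] LW 35.5 7.4 ang 1.536 z 0.093 bgr [120. 116. 121.]
  0.65 px [225. 290.] xy [639.1 -43. ] LW 46.1 8.6 ang 1.398 z 0.055 bgr [124. 116. 118.]
  0.64 px [230. 297.] xy [638.3   1.7] LW 42.6 5.1 ang 1.538 z 0.055 bgr [119. 115. 116.]
  0.6 px [236. 320.] xy [607.9  51.5] LW 65.7 35.9 ang -0.077 z 0.057 bgr [172. 175. 215.]
  0.58 px [188. 354.] xy [382.3 -23. ] LW 62.5 38.1 ang -1.271 z 0.047 bgr [138.  108.5 202. ]
  0.51 px [203. 401.] xy [330.3 129.7] LW 105.5 26.0 ang -1.56 z 0.03 bgr [ 83.  58. 187.]
  0.42 px [134. 265.] xy [ 467.8 -371. ] LW 10.2 7.8 ang 0.888 z 0.112 bgr [ 82.  70. 191.]
  0.32 px [307. 434.] xy [531.4  36. ] LW 775.3 339.2 ang -1.571 z 0.015 bgr [106.  64.  46.]
```

View pics/s5c.png

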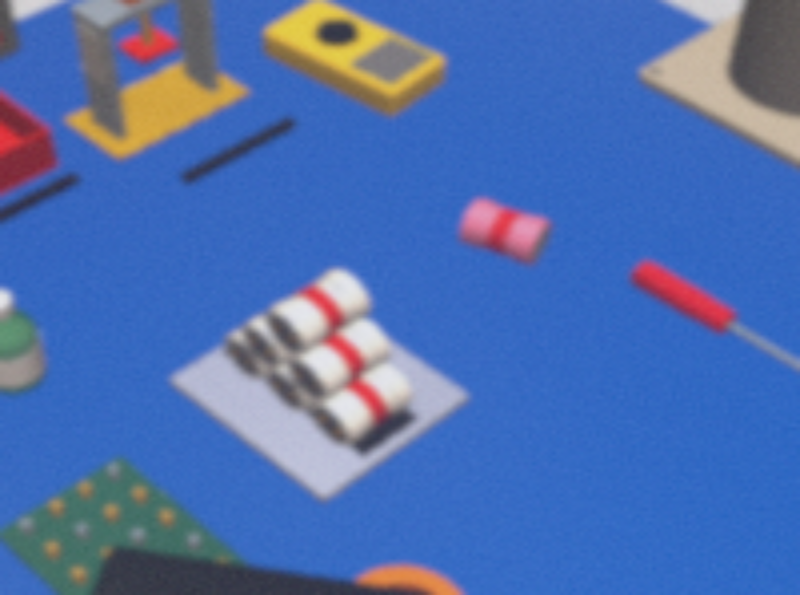

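The crop shows the pyramid complete: six white capacitors stacked at about (330,350), ends in line, and the gauge standing on its pad at (150,80). I'll go above the gauge handle with the jaws turned across y.

Call:
{"method": "step_arm", "body": {
  "increments": [
    [-0.01,-0.03,0,0.12,0],
    [-0.02,-0.06,0,0.24,0],
    [-0.035,-0.09,0,0.36,0],
    [-0.05,-0.12,0,0.48,0],
    [-0.066,-0.146,0,0.6,0],
    [-0.066,-0.146,0,0.72,0],
    [-0.066,-0.146,0,0.75,0],
    [-0.066,-0.146,0,0.75,0],
    [-0.066,-0.146,0,0.75,0]
  ]
}}

```text
time: 34.92
tcp_pos: [0.469, -0.3648, 0.2757]
tcp_rot: [0.0, 0.001, 1.0, 0.0]
wrist_force: [-0.3, 1.0, 0.3]
grip_width: 0.0852
finger_force: 0.0
```

```bash
python3 - <<'E'
from h import *
st(); p=shot("wrist","w6.png"); w=cloud(p)
for lo,hi in((.180,.205),(.138,.160)):
    q=w[(w[...,2]>lo)&(w[...,2]<hi)&(abs(w[...,0]-.465)<.09)&(abs(w[...,1]+.371)<.05)]; print(rect(q),np.median(q,0))
E
```

```text
t 34.92 tcp [ 0.469  -0.3648  0.2757] jaw 1.568 w 0.0852 ff 0.0 q [-0.75  0.1   1.41  0.    1.63 -2.32]
[ 4.636e+02 -3.722e+02  5.000e+01  2.980e+01  4.000e-01] [ 0.46067158 -0.37213079  0.19471453]
[ 4.640e+02 -3.722e+02  1.165e+02  4.010e+01  3.000e-01] [ 0.43182045 -0.37090973  0.14888438]
```

View pics/w6.png

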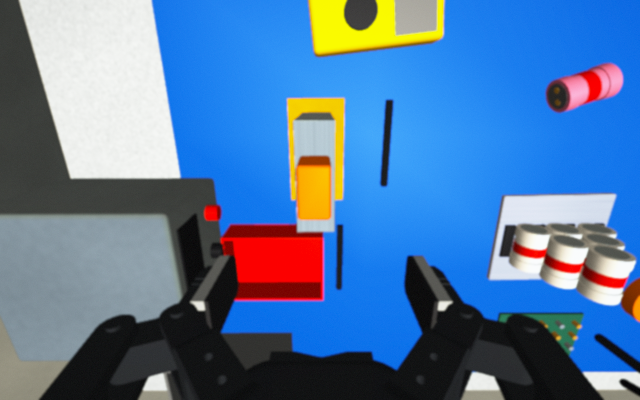

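The wrist picture shows the orange handle at (314,188) on the crossbar, gauge square on the pad: centre (0.4638, -0.3722). I'll let the arm settle, then correct.

Call:
{"method": "step_arm", "body": {
  "increments": [
    [-0.002,-0.001,0,0.005,0],
    [-0.002,-0.001,0,0.005,0],
    [-0.002,-0.001,-0.02,0.005,0],
    [-0.002,-0.001,-0.02,0.005,0],
    [-0.002,-0.001,-0.02,0.005,0],
    [-0.002,-0.001,-0.02,0.005,0]
  ]
}}

```text
time: 35.47
tcp_pos: [0.4664, -0.3664, 0.2561]
tcp_rot: [-0.0, -0.003, 1.0, 0.0]
wrist_force: [0.4, 0.4, 0.4]
grip_width: 0.0857
finger_force: 0.0
```

Call:
{"method": "step_arm", "body": {
  "increments": [
    [-0.0025,-0.006,0,0,0],
    [-0.0025,-0.006,-0.02,0,0],
    [-0.0025,-0.006,-0.05,0,0],
    [-0.0025,-0.006,-0.08,0,0],
    [-0.0025,-0.006,-0.1,0,0],
    [-0.0025,-0.006,-0.11,0,0],
    [-0.0025,-0.006,-0.113,0,0],
    [-0.0025,-0.006,-0.113,0,0],
    [-0.0025,-0.006,-0.113,0,0]
  ]
}}

```text
time: 36.22
tcp_pos: [0.4646, -0.3736, 0.1447]
tcp_rot: [0.001, -0.003, 1.0, -0.001]
wrist_force: [0.5, -0.9, -0.3]
grip_width: 0.0855
finger_force: 0.0
```

Call:
{"method": "step_arm", "body": {
  "increments": [
    [0,0,0,0,1],
    [0,0,0,0,1],
    [0,0,0,0,1],
    [0,0,0,0,1],
    [0,0,0,0,1],
    [0,0,0,0,1],
    [0,0,0,0,1],
    [0,0,0,0,1],
    [0,0,0,0,1],
    [0,0,0,0,1]
  ],
  "newtons": 60
}}

```text
time: 37.05
tcp_pos: [0.4642, -0.3727, 0.1433]
tcp_rot: [0.0, -0.003, 1.0, -0.0]
wrist_force: [-0.1, 1.4, 5.7]
grip_width: 0.0296
finger_force: 60.1
```

Call:
{"method": "step_arm", "body": {
  "increments": [
    [0,0,0.01,0,1],
    [0,0,0.03,0,1],
    [0,0,0.06,0,1],
    [0,0,0.09,0,1],
    [0,0,0.12,0,1],
    [0,0,0.145,0,1],
    [0,0,0.158,0,1],
    [0,0,0.16,0,1],
    [0.01,0.025,0.16,0.015,1],
    [0.02,0.055,0.16,0.015,1],
    [0.032,0.085,0.16,0.015,1],
    [0.043,0.115,0.16,0.015,1]
  ]
}}

```text
time: 38.05
tcp_pos: [0.5062, -0.2561, 0.2997]
tcp_rot: [-0.002, -0.01, 1.0, 0.001]
wrist_force: [0.6, 0.4, -5.0]
grip_width: 0.0293
finger_force: 61.1
```

Call:
{"method": "step_arm", "body": {
  "increments": [
    [0.011,0.03,0,0,1],
    [0.022,0.06,0,0,1],
    [0.034,0.09,0,0,1],
    [0.045,0.12,0,0,1],
    [0.056,0.15,0,0,1],
    [0.067,0.18,0,0,1],
    [0.078,0.21,0,0,1],
    [0.088,0.235,0,0,1],
    [0.095,0.252,0,0,1],
    [0.097,0.259,0,0,1],
    [0.097,0.259,0,0,1],
    [0.097,0.259,0,0,1]
  ]
}}

```text
time: 39.05
tcp_pos: [0.6031, 0.0011, 0.3008]
tcp_rot: [-0.002, -0.01, 1.0, -0.0]
wrist_force: [0.5, 0.2, -4.1]
grip_width: 0.0295
finger_force: 61.2
```

Call:
{"method": "step_arm", "body": {
  "increments": [
    [0,0,0,0,1],
    [0,0,0,0,1],
    [0,0,0,0,1],
    [0,0,0,0,1]
  ]
}}

```text
time: 39.38
tcp_pos: [0.6037, 0.0005, 0.3028]
tcp_rot: [0.0, -0.009, 1.0, -0.0]
wrist_force: [0.0, -0.3, -4.0]
grip_width: 0.0294
finger_force: 61.2
```

```bash
python3 - <<'E'
from h import *
s=st(); p=shot("wrist","w7.png"); w=cloud(p); t=s["tcp_pos"]
p2=shot("scene","s7.png"); cv2.imwrite("pics/s7c.png",cv2.resize(p2["img"][110:290,230:400],None,fx=3.3,fy=3.3)); w2=cloud(p2)
for W in(w,w2):
  d=W-t
  for lo,hi in((.0,.012),(.035,.06)):
    q=W[(d[...,2]>lo)&(d[...,2]<hi)&(abs(d[...,0])<.09)&(abs(d[...,1])<.04)]; print(len(q),len(q) and rect(q),np.round(np.percentile(q,[2,98],axis=0),3) if len(q) else 0)
E
```

```text
t 39.38 tcp [6.037e-01 5.000e-04 3.028e-01] jaw -1.552 w 0.0294 ff 61.17893099784851 q [-0.08  0.12  1.34 -0.    1.68 -1.67]
5098 [572.8  -0.8  54.4  40.1   1.1] [[ 0.546 -0.02   0.307]
 [ 0.59   0.018  0.312]]
9390 [601.1  -3.6  58.7  55.2  54.1] [[ 0.579 -0.026  0.34 ]
 [ 0.626  0.025  0.362]]
386 [606.2   1.1  41.6 118.1  88.6] [[ 0.55  -0.018  0.304]
 [ 0.664  0.02   0.314]]
252 [609.5   1.9  47.   50.1  47.5] [[ 0.597 -0.021  0.339]
 [ 0.631  0.027  0.361]]
```

View pics/s7c.png

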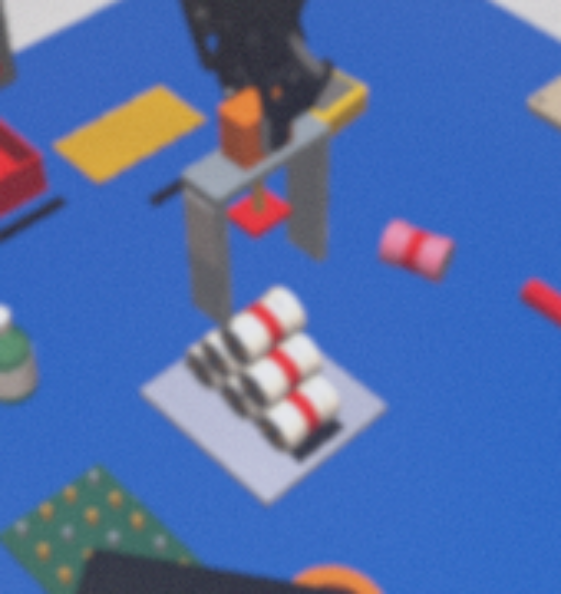

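The crop shows the gauge held upright over the stack, legs clear of both capacitor ends (orange handle at (240,128), red foot at (260,212)). Lowering it gently.

Call:
{"method": "step_arm", "body": {
  "increments": [
    [0,0.001,-0.015,0,1],
    [0,0.001,-0.03,0,1],
    [0,0.001,-0.045,0,1],
    [0,0.001,-0.06,0,1],
    [0,0.001,-0.075,0,1],
    [0,0.001,-0.09,0,1],
    [0,0.001,-0.105,0,1],
    [0,0.001,-0.12,0,1],
    [0,0.001,-0.135,0,1],
    [0,0.001,-0.145,0,1],
    [0,0.001,-0.15,0,1],
    [0,0.001,-0.15,0,1]
  ]
}}

```text
time: 40.48
tcp_pos: [0.6032, 0.0024, 0.1515]
tcp_rot: [-0.001, -0.01, 1.0, 0.0]
wrist_force: [-1.8, 0.2, -2.3]
grip_width: 0.0296
finger_force: 61.1
```

Call:
{"method": "step_arm", "body": {
  "increments": [
    [0,0,-0.001,0,1],
    [0,0,-0.002,0,1],
    [0,0,-0.003,0,1],
    [0,0,-0.003,0,1],
    [0,0,-0.003,0,1]
  ]
}}

```text
time: 40.9
tcp_pos: [0.6043, 0.0023, 0.1503]
tcp_rot: [0.001, -0.01, 1.0, -0.0]
wrist_force: [0.1, -0.6, -4.0]
grip_width: 0.029
finger_force: 61.1
```

```bash
python3 - <<'E'
from h import *
s=st(); print(s["wrist_force"],s["wrist_torque"]); p2=shot("scene"); w=cloud(p2)
q=w[(w[...,2]>.13)&(w[...,2]<.17)&(abs(w[...,0]-.605)<.09)&(abs(w[...,1])<.03)]; print(rect(q),np.round(np.percentile(q[:,2],[20,50,80]),4))
look(("scene",))
E
```

```text
t 40.9 tcp [0.6043 0.0023 0.1503] jaw -1.551 w 0.029 ff 61.099491119384766 q [-0.08  0.18  1.55 -0.    1.41 -1.67]
[ 0.07914831 -0.58069944 -3.98198941] [-0.00874191 -0.07173164  0.04789931]
[607.6   1.4 120.1  41.7   0.7] [0.1427 0.1578 0.1604]
scene
  0.91 px [236. 318.] xy [608.4  48.5] LW 63.3 36.1 ang 0.023 z 0.058 bgr [168. 167. 207.]
  0.84 px [187. 354.] xy [381.2 -22.5] LW 60.9 33.4 ang -1.295 z 0.048 bgr [139.  110.5 215. ]
  0.79 px [298. 485.] xy [427.7 490.4] LW 63.0 38.8 ang 1.365 z 0.047 bgr [75. 55. 55.]
  0.71 px [223. 312.] xy [607.7  27.8] LW 63.1 38.2 ang -0.061 z 0.095 bgr [158. 163. 204.]
  0.69 px [211. 307.] xy [607.4  17.5] LW 61.1 15.6 ang -0.136 z 0.126 bgr [156.  161.  192.5]
  0.61 px [207. 301.] xy [618.7   1.6] LW 29.4 27.7 ang -1.532 z 0.205 bgr [111. 109. 128.]
```

Call:
{"method": "step_arm", "body": {
  "increments": [
    [0,0,-0.001,0,1],
    [0,0,-0.002,0,1],
    [0,0,-0.0025,0,1],
    [0,0,-0.003,0,1],
    [0,0,-0.003,0,1],
    [0,0,-0.003,0,1]
  ]
}}

```text
time: 41.55
tcp_pos: [0.6041, 0.0024, 0.1474]
tcp_rot: [0.0, -0.01, 1.0, -0.0]
wrist_force: [-2.6, -0.0, 3.7]
grip_width: 0.0293
finger_force: 62.0
```

Legs are on the plate (3.7 N up). Letting go and waiting.

Call:
{"method": "step_arm", "body": {
  "increments": [
    [0,0,0,0,0.5],
    [0,0,0,0,0.4],
    [0,0,0,0,0.3],
    [0,0,0,0,0.2],
    [0,0,0,0,0.1],
    [0,0,0,0,0],
    [0,0,0,0,0],
    [0,0,0,0,0],
    [0,0,0,0,0],
    [0,0,0,0,0],
    [0,0,0,0,0],
    [0,0,0,0,0]
  ]
}}

```text
time: 42.55
tcp_pos: [0.6038, 0.0024, 0.1467]
tcp_rot: [0.0, -0.01, 1.0, 0.0]
wrist_force: [-0.1, 0.6, 0.8]
grip_width: 0.0853
finger_force: 0.0
```

Call:
{"method": "step_arm", "body": {
  "increments": [
    [0,0,0,0,0],
    [0,0,0,0,0],
    [0,0,0,0,0],
    [0,0,0,0,0],
    [0,0,0,0,0],
    [0,0,0,0,0],
    [0,0,0,0,0],
    [0,0,0,0,0],
    [0,0,0,0,0],
    [0,0,0,0,0]
  ]
}}

```text
time: 43.38
tcp_pos: [0.6038, 0.0024, 0.1467]
tcp_rot: [-0.0, -0.01, 1.0, -0.0]
wrist_force: [-0.7, 0.3, 0.3]
grip_width: 0.0852
finger_force: 0.0
```

```bash
python3 - <<'E'
from h import *
s=st(); print(s["wrist_force"]); p2=shot("scene"); w=cloud(p2); cv2.imwrite("pics/s8c.png",cv2.resize(p2["img"][110:290,230:400],None,fx=3.3,fy=3.3))
q=w[(w[...,2]>.145)&(w[...,2]<.165)&(abs(w[...,0]-.605)<.09)&(abs(w[...,1])<.03)]; print(rect(q),np.round(np.percentile(q[:,2],[20,50,80]),4))
n=q-q.mean(0); print("bar normal",np.linalg.svd(n,full_matrices=False)[2][2])
E
```

```text
t 43.38 tcp [0.6038 0.0024 0.1467] jaw -1.551 w 0.0852 ff 0.0 q [-0.08  0.18  1.56 -0.    1.4  -1.67]
[-0.72718991  0.29064433  0.27575683]
[607.5   2.2  41.3 115.4  89.4] [0.1538 0.1562 0.158 ]
bar normal [0.02909916 0.04953526 0.99834838]
```

View pics/s8c.png

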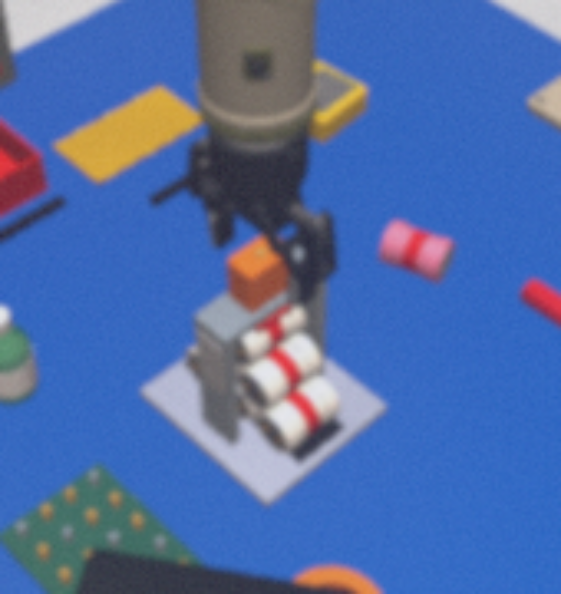

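The crop shows the gauge standing freely on the carrier over the stack, fingers open and clear of the handle at (258,275), pyramid intact. Regripping, lifting straight up and taking it back.

Call:
{"method": "step_arm", "body": {
  "increments": [
    [0,0,0,0,1],
    [0,0,0,0,1],
    [0,0,0,0,1],
    [0,0,0,0,1],
    [0,0,0,0,1],
    [0,0,0,0,1],
    [0,0,0,0,1],
    [0,0,0,0,1],
    [0,0,0,0,1],
    [0,0,0,0,1]
  ]
}}

```text
time: 44.27
tcp_pos: [0.6039, 0.0025, 0.1468]
tcp_rot: [0.0, -0.01, 1.0, 0.0]
wrist_force: [-0.4, 1.0, 1.6]
grip_width: 0.0292
finger_force: 59.8
```

Call:
{"method": "step_arm", "body": {
  "increments": [
    [0,0,0.008,0,1],
    [0,0,0.02,0,1],
    [0,0,0.035,0,1],
    [0,0,0.05,0,1],
    [0,0,0.065,0,1],
    [0,0,0.08,0,1],
    [0,0,0.095,0,1],
    [0,0,0.11,0,1],
    [0,0,0.125,0,1],
    [0,0,0.14,0,1],
    [0,0,0.155,0,1],
    [0,0,0.158,0,1]
  ]
}}

```text
time: 45.27
tcp_pos: [0.6047, 0.0022, 0.3087]
tcp_rot: [0.002, -0.01, 1.0, -0.0]
wrist_force: [1.1, -0.3, -3.1]
grip_width: 0.0298
finger_force: 59.9
```

Call:
{"method": "step_arm", "body": {
  "increments": [
    [-0.008,-0.02,0,0,1],
    [-0.018,-0.048,0,0,1],
    [-0.03,-0.08,0,-0.02,1],
    [-0.042,-0.112,0,-0.02,1],
    [-0.054,-0.144,0,-0.02,1],
    [-0.066,-0.176,0,-0.02,1],
    [-0.078,-0.208,0,-0.02,1],
    [-0.09,-0.24,0,-0.02,1],
    [-0.102,-0.272,0,-0.02,1],
    [-0.114,-0.304,0,-0.02,1],
    [-0.126,-0.336,0,-0.02,1],
    [-0.134,-0.358,0,-0.02,1]
  ]
}}

```text
time: 46.27
tcp_pos: [0.4679, -0.3582, 0.3041]
tcp_rot: [-0.001, 0.001, 1.0, -0.0]
wrist_force: [-0.6, 0.1, -5.2]
grip_width: 0.0295
finger_force: 60.6
```

Call:
{"method": "step_arm", "body": {
  "increments": [
    [-0.004,-0.012,0,0,1],
    [-0.006,-0.016,0,0,1],
    [-0.006,-0.016,0,0,1],
    [-0.006,-0.016,0,0,1],
    [-0.006,-0.016,0,0,1]
  ]
}}

```text
time: 46.68
tcp_pos: [0.4646, -0.3702, 0.3047]
tcp_rot: [0.0, -0.001, 1.0, 0.0]
wrist_force: [0.1, -0.4, -4.3]
grip_width: 0.0292
finger_force: 60.6
```

```bash
python3 - <<'E'
from h import *
s=st(); p2=shot("scene"); w=cloud(p2); t=s["tcp_pos"]; d=w-t
q=w[(d[...,2]>0)&(d[...,2]<.012)&(abs(d[...,0])<.09)&(abs(d[...,1])<.04)]; print(rect(q))
look(("scene",))
E
```

```text
t 46.68 tcp [ 0.4646 -0.3702  0.3047] jaw -1.569 w 0.0292 ff 60.55670142173767 q [-0.76  0.1   1.36  0.    1.68 -2.33]
[ 468.2 -371.5  116.9   42.8    0.7]
scene
  0.9 px [207. 306.] xy [606.3   2.2] LW 64.3 41.7 ang -0.005 z 0.131 bgr [181. 168. 206.]
  0.8 px [237. 321.] xy [607.1  50. ] LW 65.3 38.3 ang 0.017 z 0.057 bgr [172. 172. 212.]
  0.78 px [221. 315.] xy [607.9  27.6] LW 63.9 34.0 ang -0.119 z 0.094 bgr [166. 166. 211.]
  0.56 px [302. 485.] xy [426.6 490.7] LW 63.7 37.9 ang 1.314 z 0.047 bgr [75. 56. 54.]
  0.51 px [217. 293.] xy [636.6 -24.1] LW 31.9 7.0 ang 1.525 z 0.094 bgr [122.5 120.  123.5]
  0.5 px [224. 290.] xy [637.9 -45.6] LW 31.7 5.8 ang 1.408 z 0.056 bgr [113.5 106.  106.5]
  0.46 px [234. 300.] xy [637.2   4.7] LW 50.4 4.0 ang 1.557 z 0.056 bgr [125.  122.  126.5]
```

Call:
{"method": "step_arm", "body": {
  "increments": [
    [-0.001,-0.001,-0.015,0,1],
    [-0.001,-0.001,-0.035,0,1],
    [-0.001,-0.001,-0.055,0,1],
    [-0.001,-0.001,-0.075,0,1],
    [-0.001,-0.001,-0.095,0,1],
    [-0.001,-0.001,-0.115,0,1],
    [-0.001,-0.001,-0.132,0,1],
    [-0.001,-0.001,-0.145,0,1],
    [-0.001,-0.001,-0.153,0,1],
    [-0.001,-0.001,-0.157,0,1],
    [-0.001,-0.001,-0.159,0,1],
    [-0.001,-0.001,-0.159,0,1]
  ]
}}

```text
time: 47.83
tcp_pos: [0.4632, -0.3728, 0.1462]
tcp_rot: [0.0, -0.0, 1.0, -0.0]
wrist_force: [-0.4, 0.7, -4.3]
grip_width: 0.0292
finger_force: 60.4
```

Call:
{"method": "step_arm", "body": {
  "increments": [
    [0,0,-0.001,0,1],
    [0,0,-0.002,0,1],
    [0,0,-0.002,0,1],
    [0,0,-0.002,0,1]
  ]
}}

```text
time: 48.17
tcp_pos: [0.463, -0.3728, 0.1442]
tcp_rot: [0.0, -0.0, 1.0, -0.0]
wrist_force: [-0.6, -0.7, -3.6]
grip_width: 0.0294
finger_force: 60.4
```

Call:
{"method": "step_arm", "body": {
  "increments": [
    [0,0,-0.0005,0,1],
    [0,0,-0.001,0,1],
    [0,0,-0.0015,0,1],
    [0,0,-0.0015,0,1],
    [0,0,-0.0015,0,1]
  ]
}}

```text
time: 48.58
tcp_pos: [0.463, -0.3728, 0.1428]
tcp_rot: [0.0, -0.0, 1.0, -0.0]
wrist_force: [-1.2, 1.7, 1.8]
grip_width: 0.0292
finger_force: 61.2
```

Touching down; releasing and backing straight up.

Call:
{"method": "step_arm", "body": {
  "increments": [
    [0,0,0,0,0.5],
    [0,0,0,0,0.4],
    [0,0,0,0,0.3],
    [0,0,0,0,0.2],
    [0,0,0,0,0.1],
    [0,0,0,0,0],
    [0,0,0,0,0],
    [0,0,0,0,0],
    [0,0,0,0,0]
  ]
}}

```text
time: 49.33
tcp_pos: [0.4629, -0.3726, 0.1422]
tcp_rot: [0.0, -0.0, 1.0, -0.0]
wrist_force: [0.3, 0.5, 0.5]
grip_width: 0.0852
finger_force: 0.0
```

Call:
{"method": "step_arm", "body": {
  "increments": [
    [0,0,0.015,0,0],
    [0,0,0.04,0,0],
    [0,0,0.075,0,0],
    [0,0,0.11,0,0],
    [0,0,0.15,0,0],
    [0,0,0.17,0,0],
    [0,0,0.17,0,0],
    [0,0,0.17,0,0]
  ]
}}

```text
time: 50.0
tcp_pos: [0.4635, -0.3732, 0.3142]
tcp_rot: [0.001, -0.0, 1.0, -0.001]
wrist_force: [-0.2, 0.3, -0.7]
grip_width: 0.0854
finger_force: 0.0
```

```bash
python3 - <<'E'
from h import *
st(); p=shot("wrist"); w=cloud(p)
for lo,hi in((.180,.205),(.138,.160)):
    q=w[(w[...,2]>lo)&(w[...,2]<hi)&(abs(w[...,0]-.465)<.09)&(abs(w[...,1]+.371)<.05)]; print(rect(q),np.median(q,0))
p=shot("scene"); cv2.imwrite("pics/s9c.png",cv2.resize(p["img"][90:290,220:420],None,fx=3,fy=3)); look(("top","scene"))
E
```

```text
t 50.0 tcp [ 0.4635 -0.3732  0.3142] jaw -1.571 w 0.0854 ff 0.0 q [-0.76  0.09  1.35 -0.    1.7  -2.34]
[ 4.624e+02 -3.732e+02  4.900e+01  3.000e+01  1.000e-01] [ 0.45984522 -0.37318832  0.19472327]
[ 463.1 -373.2  116.2   40.     0. ] [ 0.43220038 -0.37321559  0.14887137]
top
  0.87 px [254. 163.] xy [426.2 490.7] LW 64.5 41.0 ang 1.278 z 0.047 bgr [32. 32. 43.]
  0.82 px [191. 325.] xy [605.3   1.5] LW 63.6 37.5 ang -0.01 z 0.13 bgr [154.5 164.  178.5]
  0.64 px [270. 336.] xy [379.2 -22.5] LW 61.6 40.0 ang -1.262 z 0.046 bgr [124.  99. 180.]
  0.55 px [193. 344.] xy [604.4 -56.4] LW 67.2 30.4 ang -0.271 z 0.058 bgr [139.  150.  173.5]
  0.47 px [189. 336.] xy [608.5 -29.3] LW 63.4 24.2 ang -0.017 z 0.095 bgr [147.5 157.5 172. ]
  0.45 px [192. 314.] xy [606.4  32.7] LW 63.0 21.3 ang 0.044 z 0.093 bgr [156. 163. 176.]
scene
  0.94 px [208. 305.] xy [606.2   0.8] LW 65.1 41.1 ang 0.016 z 0.131 bgr [178.  167.  203.5]
  0.73 px [187. 354.] xy [381.5 -22.4] LW 62.1 34.1 ang -1.328 z 0.047 bgr [140. 109. 205.]
  0.72 px [238. 318.] xy [608.8  51.2] LW 64.8 35.7 ang -0.082 z 0.059 bgr [164. 164. 205.]
  0.7 px [300. 488.] xy [425.8 491.2] LW 61.5 39.5 ang 1.292 z 0.047 bgr [74. 54. 54.]
  0.58 px [222. 288.] xy [637.2 -45.3] LW 44.5 5.9 ang 1.545 z 0.055 bgr [118. 112. 111.]
  0.56 px [225. 313.] xy [606.5  25.4] LW 65.1 38.0 ang 0.012 z 0.094 bgr [164. 167. 203.]
  0.46 px [230. 302.] xy [6.371e+02 4.000e-01] LW 34.2 5.1 ang 1.517 z 0.055 bgr [110.5 105.  109. ]
  0.33 px [123. 266.] xy [ 466.1 -372.5] LW 53.6 32.7 ang -0.044 z 0.197 bgr [105. 103. 127.]
```

View pics/s9c.png

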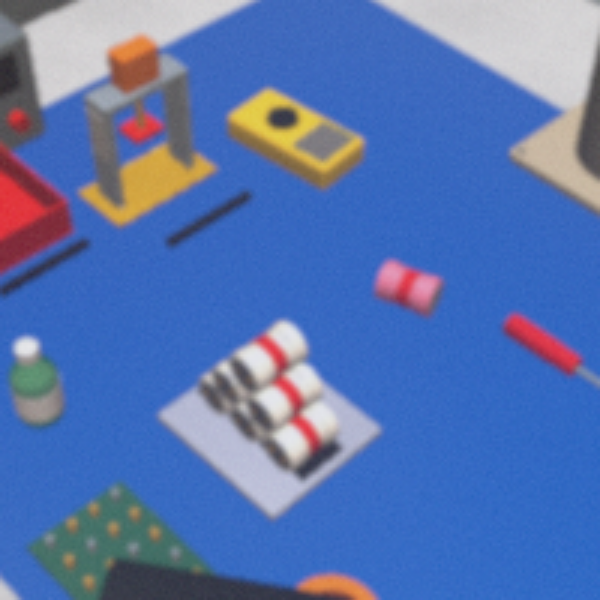

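The picture shows the gauge upright on its pad (crossbar at (140,80)) and the pyramid intact at (270,395). The arm is clear, so I'll hand in.

```bash
python3 -c "
from rig import manip
print(manip.job_done())"
```

```text
the job is handed in; nothing more can be done
None
```

I stacked all six white capacitors as a pyramid, let the gauge stand freely on the carrier over the stack for over a second, put it back on its pad and handed the job in at about 50 s. The hand-in gave no verdict, and I judged the gauge's reading from its position rather than reading the foot itself.

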